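# Check a sprung tensioner arm against its limit index

## Task

Turn the key in the lock of the tensioner test stand clockwise to its stop to free the sprung arm, then push the arm by its roller until it has carried the dark drag needle to the limit index, so that the needle points between the two prongs, hold it there a moment, and let the arm back to rest gently, without letting it snap. Then turn the key back, draw it out and leave it lying in the grey tray, with the drag needle still between the prongs. Do not shift the index, and leave the bottles and the tape roll where they are.

Things in the scene. Friction and masses are not known exactly. Their poses are not given: they have to be found in the camera images.
- tester: tensioner test stand, fixed: grey plate 165 x 275 x 12 mm with a key lock, sprung arm, white scale and drag needle. Origin under the lock's axis at the plate's underside, z up; the plate reaches from -45 to +120 mm in x (roughly away from the robot) and -240 to +35 mm in y; arm pivot at (75, -75) mm; lock cover 48 x 48 mm, its top 79 mm above the bench
- pivot (a point): on the vertical pivot axis of the arm, needle and index, 34 mm above the bench; axes as the stand's
- roller (a point): centre of the upright grey roller at the arm's end: 32 mm diameter, from 34 to 90 mm above the bench, 85 mm from the pivot axis; it does not turn on the arm. The arm blade below it is 16 mm wide, its top 34 mm above the bench; the hub over the pivot (42 mm diameter) is 53 mm high
- tension_arm (a joint): angle of the sprung arm, rad: 0 at rest against its stop, up to 1.0, growing counter-clockwise seen from above; at rest it points from the pivot along (-0.71, -0.71) in the stand's x, y. The spring needs about 3.3 N at the roller to start, 11 N at 0.8 rad, and snaps the arm back fast when let go. Locked, it moves less than 0.06 rad
- tensioner_ref (a point): point on the arm's centre line (extended), 140 mm from the pivot axis: what the arm reads on the scale
- drag_needle (a joint): angle of the drag needle (thin dark pointer lying below the arm, 19 mm above the bench), rad: equal to the arm's angle when both lie in line. The arm pushes it ahead through a peg and it stays by friction at the largest angle the arm reached; it starts 0.03 to 0.25 ahead of the arm
- needle_tip (a point): reading point of the drag needle, 140 mm from the pivot axis, over the scale's outer edge (the needle's visible end is at 133 mm)
- index_mark (a point): point midway between the two prongs of the limit index, 140 mm from the pivot axis. The index is a small fork on the outer edge of the scale: two upright prongs 5 mm thick, 22 mm apart centre to centre, 44 mm high, standing at 148 mm from the pivot axis; held by stiff friction. Scale marks are 5 degrees apart (12 mm at this radius)
- lock_plug (a joint): angle of the lock's cylinder, rad: 0 locked (the key comes out only here, within about 0.2), 1.35 at the stop, unlocked; grows clockwise seen from above. The key has about 0.1 rad of play; the cylinder turns easily and stays where left. A low bolt bar on it (top 35 mm above the bench) blocks the arm while locked and cannot pass back while the arm is deflected
- key_bow (a point): centre of the bow (flat black grip) of the loose key: 12 mm thick along this point's x, 40 mm wide along y, 36 mm tall. Key 76 mm long, about 70 g, upright on the lock's axis, the bow's centre 115 mm above the bench; locked, its axes lie along the stand's. Its lower end (bit 22 x 6 x 10 mm, wide like the bow) is 58 mm below the bow's centre and must rise 22 mm to come clear
- key_tray: shallow grey key tray, fixed, 115 x 115 x 20 mm outside, walls and floor 5 mm; origin at the centre of its underside, on the bench, beyond the stand
- oil_can: white bottle with green band and red spout, 57 mm diameter, 150 mm tall; bystander, origin under its centre
- glue_bottle: small red bottle with white nozzle, 35 mm diameter, 100 mm tall; bystander, origin under its centre
- tape_roll: roll of blue tape lying flat, 89 mm diameter, 25 mm tall; bystander, origin under its centre
Things that resemble listed ones, but are neither listed nor needed, are in the scene too. There is more than one size of the key_tray; the one meant has the size given above.

How it is judged:
On the way, in this order (a step that is already met when the one before it is completed fails the run):
1. the key has been turned to free the arm (lock cylinder past 1.15 rad) (value of joint lock_plug above 1.15 rad), for 0.2 s.
2. the arm has been pushed to the limit index and held there: arm and drag needle both read within 12 mm of the index's middle (horizontal distance between each of tensioner_ref, needle_tip and index_mark below 0.012 m), for 0.3 s.
3. the arm is back at rest (below 0.06 rad) (value of joint tension_arm below 0.06 rad), for 0.2 s.
4. the key has been turned back to locked (lock cylinder below 0.2 rad) (value of joint lock_plug below 0.2 rad), for 0.1 s.
At the end, for the whole second after the job is handed in: the drag needle's reading point is within 8 mm of the middle of the limit index, the arm is at rest (below 0.06 rad), the lock is turned back (below 0.2 rad), and the key lies at rest in the tray: its bow's centre within the tray's outline and below 45 mm (horizontal distance between needle_tip and index_mark below 0.008 m and value of joint tension_arm below 0.06 rad and value of joint lock_plug below 0.2 rad and x of key_bow in the frame of key_tray between -0.056 and 0.056 m and y of key_bow in the frame of key_tray between -0.056 and 0.056 m and height (world z) of key_bow below 0.045 m and linear speed of lock_key below 0.02 m/s); the robot touches nothing.
It fails at once if the arm snaps back (faster than 3 rad/s) (velocity of joint tension_arm below -3 rad/s).
It fails at once if the limit index is shifted by more than 5 mm (distance of index_mark from where it was at the start of the episode above 0.005 m).
It fails at once if a bystander (bottle or tape roll) is moved by more than 30 mm (distance of any of oil_can, glue_bottle, tape_roll from where it was at the start of the episode above 0.03 m).
It fails at once if a bottle is tipped over (angle between any of oil_can, glue_bottle's own z axis and vertical above 0.5 rad).
It also fails if it takes over 72 s, if anything falls off the work surface, if the arm or the gripper's body presses on something with over 40 N, if the wrist force passes 120 N, or if a joint passes its speed limit or range.

## Robot

A 6-joint arm with a two-finger parallel gripper is mounted at the origin on a cart in front of the work surface, level with it; the furniture and walls round the work are solid. World frame = base frame: x ahead of the robot, y to its left, z up, the work surface at z = 0. Lengths are in m, angles in rad, forces in N, time in s.
With the tool pointing down it reaches from about 0.25 to 0.8 m from the base axis. Payload 3.9 kg.
Tool frame: the origin (TCP) lies on the centre line of the jaws, within the pads' length; the fingertips stand 25 mm ahead of it and the grasp point (between the pads) lies 6 mm ahead of it; x points along the fingers, z is the direction in which the jaws open and shut, and the axes are right-handed (so a half turn about x gives the same grasp; the last joint's range is limited). The gripper opens to 85 mm and grips with 20 to 120 N. Pads are 22 mm wide; open, the fingers measure 114 mm over their backs; the gripper's body (76 mm by 85 mm) begins 54 mm behind the grasp point. The pads swing forward as they close: fully open they stand 13 mm farther back than shut.
Start: joints at [-1.107, 0.26, -0.138, 1.173, 0, 1.571], TCP at [0.235, -0.47, 0.225] pointing down, gripper open.
Joint ranges: [-2.78, 2.78], [-0.83, 1.72], [-1.28, 1.37], [-1.9, 2.12], [-1.57, 1.48], [-3.14, 3.14]. Speed limits (rad/s): [2.57, 2.57, 3.14, 3.14, 3.14, 3.14].

## Interface

Orientations are given as a unit quaternion [w, x, y, z].
In Python, from workcell import robot gives the robot as it stands. The module is installed in compiled form; this text tells all that it offers.
- The arm moves only by the tool play_rows, never from a script. Its argument "series" is one flat list of numbers, 5 for each row, row after row: the gripper command: -1 is shut, 1 is fully open, values between are in proportion, then the shift along the world's x, y, z in cm, then the turn about the world's z in degrees. A call has 1 to 5 rows; each row is the pose to reach, as a shift and turn from the pose commanded when the call began; what a row does not reach only later rows make up. A row lasts 1/8 s, in which the tool goes at most 62.5 mm and 10.7 degrees, less where a joint would pass 70% of its speed; a pose out of reach is approached as far as the arm can. A call with a gripper value outside its range is refused whole. The fingers move at their own pace and stop on an object; "newtons" is the grip in N (left out, the last holds). Time passes only in rows, so rows that repeat a pose let the fingers close. It gives the time, the measured TCP pose, the force and the opening at its end, in the units of the state.
- robot.observe(): the state, without advancing time (a new reading comes with each control period).
- robot.get_image(name): name is "side" or "top" or "wrist"; returns the picture (480x640x3 uint8, red, green, blue); there is no depth.
- robot.camera_info(name): a dict with "fx", "fy", "cx", "cy" (pixels), "position" and "orientation" of the camera in the world. Camera axes: x right, y down, z forward; pixel columns grow to the right and rows downward; lengths in m; the calibration is good to about 2 mm. A picture is of the moment at which its call begins: read the wrist's pose just before it. camera_info takes no time and is no camera call; for the wrist camera it gives the pose at the moment of the call.
- robot.sign_off(): hands the job in, once; it reports no verdict.
The state is a dict: "clock": time; "joint_pos": joint angles; "dq": joint speeds; "tau": joint torques, N m; "position": TCP position; "tcp_rot": TCP orientation; "force": force on the tool from outside, world axes, zero at the start; "moment": the same for the moment, N m; "opening": finger opening in m.
Only numpy, scipy, OpenCV 4.12 (cv2) and the standard library are available. Lean on these libraries where they do the work, as an engineer would, in place of code of your own. Each camera call takes 0.05 s, during which the arm holds its last target.

## Working session

There is one attempt and no reset: what is moved stays moved. The work goes in short steps, Python scripts to look and compute and a tool call to move; the robot and the scene stay as the last step left them, time stands still between calls to the robot, and variables do not carry over. Pictures are saved under pics/ and viewed, and the job is handed in when it is done.

Besides the shell and the picture viewer there is one more tool, called after "Request:" as name(argument=value, ...) on one line, values as JSON. play_rows: Moves the arm, as the interface text tells. Its arguments: {"type":"object","properties":{"series":{"type":"array"},"newtons":{"type":"number"}},"required":["series"]}

```bash
mkdir -p pics; python3 - <<'E'
from workcell import robot
import cv2
s=robot.observe()
print(s)
for n in ["side","top","wrist"]:
    print(n,robot.camera_info(n))
    im=robot.get_image(n)
    cv2.imwrite(f"pics/{n}0.png",im[:,:,::-1])
E
```

```text
{'clock': 0.0, 'joint_pos': array([-1.10697965e+00,  2.60692496e-01, -1.39386562e-01,  1.17272417e+00,
       -2.20994195e-05,  1.57079022e+00]), 'dq': array([ 0.00049292,  0.00154729,  0.00231576,  0.00055404, -0.00205872,
        0.00031583]), 'tau': array([ 9.11208863e-04, -4.05677247e+01,  2.53922242e+01,  1.88667158e-02,
        4.77184687e-05, -3.05616140e-06]), 'position': array([ 0.23454087, -0.4688997 ,  0.22385388]), 'tcp_rot': array([ 0.6009255 ,  0.37206149,  0.60214093, -0.37132882]), 'force': array([ 0.04834772, -0.16520861, -0.00164476]), 'moment': array([-0.00824043, -0.02199804, -0.00841105]), 'opening': 0.08536323518188421}
side {'fx': 433.9787154517775, 'fy': 433.9787154517775, 'cx': 320.36688998719893, 'cy': 239.60682803167256, 'position': array([ 1.13265256, -0.12341837,  0.73179345]), 'orientation': array([-0.29117869,  0.75489891,  0.54576661, -0.21790233])}
top {'fx': 614.452585345927, 'fy': 614.452585345927, 'cx': 310.8194021835004, 'cy': 256.56247667375914, 'position': array([0.48270904, 0.03728414, 1.14550804]), 'orientation': array([-0.0303683 ,  0.71442781, -0.69883988,  0.01713164])}
wrist {'fx': 387.3700228590778, 'fy': 387.3700228590778, 'cx': 321.1203426407602, 'cy': 240.61506101127813, 'position': array([ 0.2956912 , -0.43831461,  0.37287818]), 'orientation': array([ 0.11522948,  0.84281659, -0.52075912, -0.07205772])}
```

View pics/top0.png

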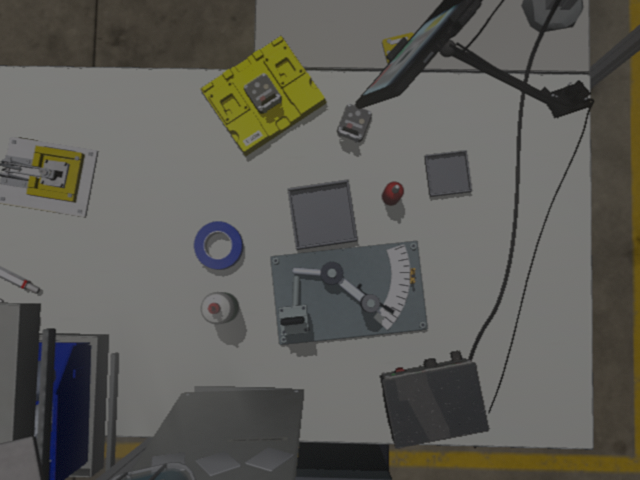

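View pics/side0.png

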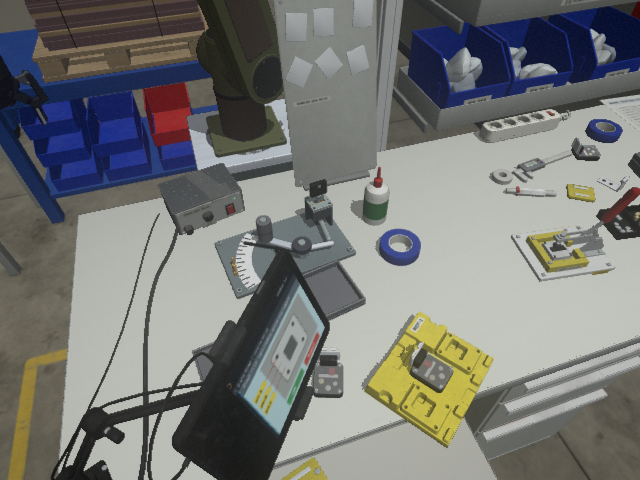

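View pics/wrist0.png

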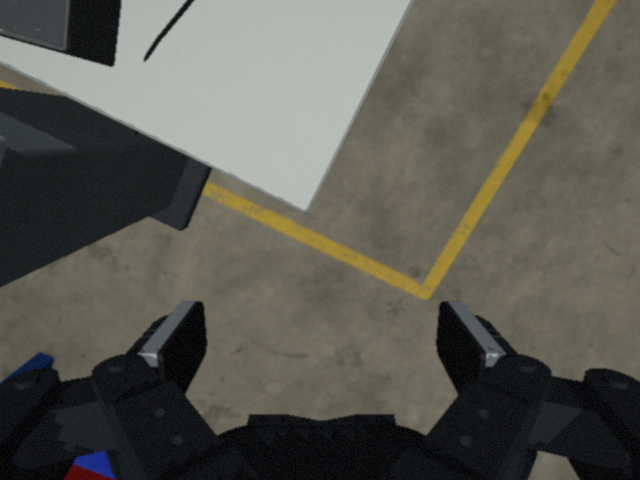

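```bash
cat > h.py <<'E'
import numpy as np, cv2
from scipy.spatial.transform import Rotation as R
from workcell import robot
def cam(n):
    c=robot.camera_info(n); q=c['orientation']
    return c,R.from_quat([q[1],q[2],q[3],q[0]]).as_matrix(),np.array(c['position'])
def ray(n,u,v,z,C=None):
    c,M,p=C or cam(n)
    d=M@np.array([(u-c['cx'])/c['fx'],(v-c['cy'])/c['fy'],1.])
    return p+d*(z-p[2])/d[2]
def proj(n,P,C=None):
    c,M,p=C or cam(n)
    d=M.T@(np.array(P)-p)
    return np.array([c['fx']*d[0]/d[2]+c['cx'],c['fy']*d[1]/d[2]+c['cy']])
E
python3 - <<'E'
from h import *
im=cv2.imread("pics/top0.png")
a=im[225:355,255:445]
cv2.imwrite("pics/top0c.png",cv2.resize(a,None,fx=4.2,fy=4.2,interpolation=cv2.INTER_CUBIC))
b=cv2.imread("pics/side0.png")[170:330,180:440]
cv2.imwrite("pics/side0c.png",cv2.resize(b,None,fx=3,fy=3,interpolation=cv2.INTER_CUBIC))
for p in [(273,258),(414,241),(427,328),(279,344)]: print(ray("top",*p,0.012))
print('panel',ray("top",190,388,0),ray("top",305,388,0),ray("side",300,185,0),ray("side",375,180,0))
E
```

```text
[0.55458456 0.12932014 0.012     ]
[ 0.59163963 -0.13050788  0.012     ]
[ 0.4324117  -0.15602631  0.012     ]
[0.39687481 0.11407235 0.012     ]
panel [0.31129069 0.27743666 0.        ] [0.31666154 0.06483644 0.        ] [0.28895288 0.08685032 0.        ] [0.33288206 0.27863099 0.        ]
```

View pics/top0c.png

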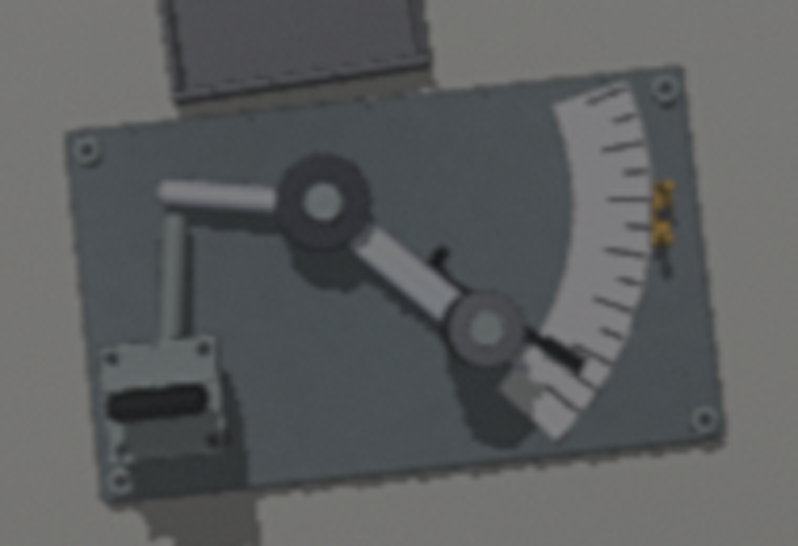

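View pics/side0c.png

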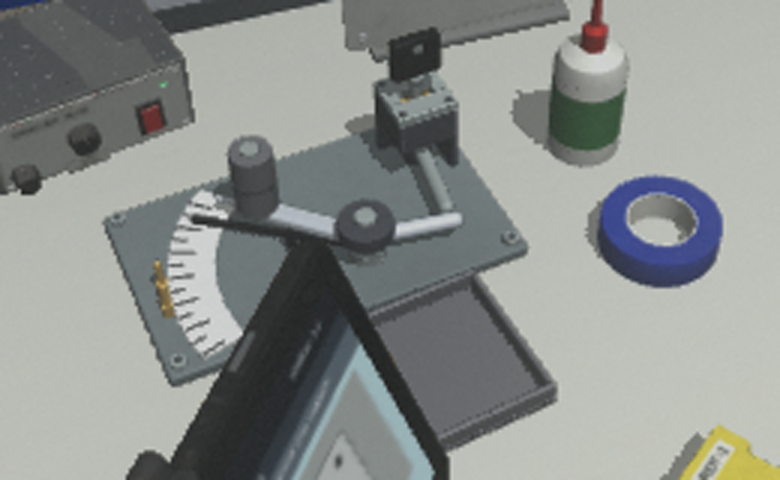

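```bash
cat >> h.py <<'E'
def fit2(A,B):
    A=np.array(A);B=np.array(B);a=A-A.mean(0);b=B-B.mean(0)
    th=np.arctan2((a[:,0]*b[:,1]-a[:,1]*b[:,0]).sum(),(a*b).sum())
    Rm=np.array([[np.cos(th),-np.sin(th)],[np.sin(th),np.cos(th)]])
    t=B.mean(0)-Rm@A.mean(0)
    return th,Rm,t,np.linalg.norm((Rm@A.T).T+t-B,axis=1)
E
python3 - <<'E'
from h import *
C=cam("top"); S=cam("side")
f=lambda u,v:((u+.5)/4.2-.5+255,(v+.5)/4.2-.5+225)
g=lambda u,v:((u+.5)/3-.5+180,(v+.5)/3-.5+170)
w=[ray("top",*f(*p),.012,C)[:2] for p in [(66,132),(684,67),(722,440),(103,505)]]
loc=[(.12,.035),(.12,-.24),(-.045,-.24),(-.045,.035)]
th,Rm,t,res=fit2(loc,w); print("top",np.degrees(th),t,res)
w2=[ray("side",*g(*p),.012,S)[:2] for p in [(527,250),(174,383),(105,222)]]
th2,Rm2,t2,res2=fit2(loc[:3],w2); print("side",np.degrees(th2),t2,res2)
L=lambda P:Rm.T@(np.array(P)[:2]-t)
pv=L(ray("top",*f(323,202),.053,C)); print("pivot loc",pv)
print("roller loc",L(ray("top",*f(487,328),.09,C)))
print("index loc",[L(ray("top",*f(*p),.044,C)) for p in[(660,190),(662,232)]])
print("needle tip",L(ray("top",*f(582,364),.019,C)))
print("bow",L(ray("top",*f(157,402),.133,C)), "w",ray("top",*f(157,402),.133,C))
# lock cover from top
print("cover",[L(ray("top",*f(*p),.079,C)) for p in [(101,347),(212,338),(222,452),(118,460)]])
# bow in side: center (415,53) in crop
print("bow side", L(ray("side",*g(415,53),.115,S)))
# panel heights
for base,n,rows in [((.316,.068),"top",(390,430,479)),]:
    for z in (0,.2,.3,.4,.5,.6): print(z,proj("top",[*base,z],C),proj("side",[*base,z],S),proj("side",[.316,.28,z],S))
E
```

```text
top 7.156943621510436 [0.44398948 0.0860411 ] [0.00148333 0.00045526 0.00259172 0.00143393]
side 7.430479409103389 [0.44785321 0.08767243] [0.00360608 0.00233636 0.00209172]
pivot loc [ 0.07528124 -0.07488608]
roller loc [ 0.0159091  -0.13519673]
index loc [array([ 0.06596963, -0.21833053]), array([ 0.04810999, -0.21715277])]
needle tip [-0.00487768 -0.17996389]
bow [ 0.00103589 -0.0006446 ] w [0.44509761 0.08553058 0.133     ]
cover [array([0.02417027, 0.02289023]), array([ 0.02318701, -0.02303429]), array([-0.02369037, -0.02238573]), array([-0.02261963,  0.02049373])]
bow side [-0.00199575  0.00294147]
0 [303.27573    388.31938965] [295.85362022 193.089614  ] [372.98499288 176.01043475]
0.2 [299.29462161 407.63242798] [291.078775   124.56555272] [379.75134315 107.90500911]
0.3 [296.58883215 420.75867582] [288.09575158  81.7560227 ] [383.93959542  65.7489439 ]
0.4 [293.14669617 437.45706675] [284.57160397  31.18079028] [388.84953098  16.32891124]
0.5 [288.62029112 459.41543249] [280.34440431 -29.48398009] [394.68526699 -42.4095917 ]
0.6 [282.40152799 489.58371706] [ 275.18045838 -103.59204659] [ 401.73590836 -113.37649591]
```

```bash
python3 - <<'E'
from h import *
a=cv2.imread("pics/side0.png")[0:230,150:450]
cv2.imwrite("pics/sc.png",cv2.convertScaleAbs(cv2.resize(a,None,fx=2.6,fy=2.6,interpolation=cv2.INTER_CUBIC),alpha=1.6))
a=cv2.imread("pics/top0.png")[370:480,60:460]
cv2.imwrite("pics/tc.png",cv2.convertScaleAbs(cv2.resize(a,None,fx=2,fy=2,interpolation=cv2.INTER_CUBIC),alpha=2))
E
```

```text
(no output)
```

View pics/sc.png

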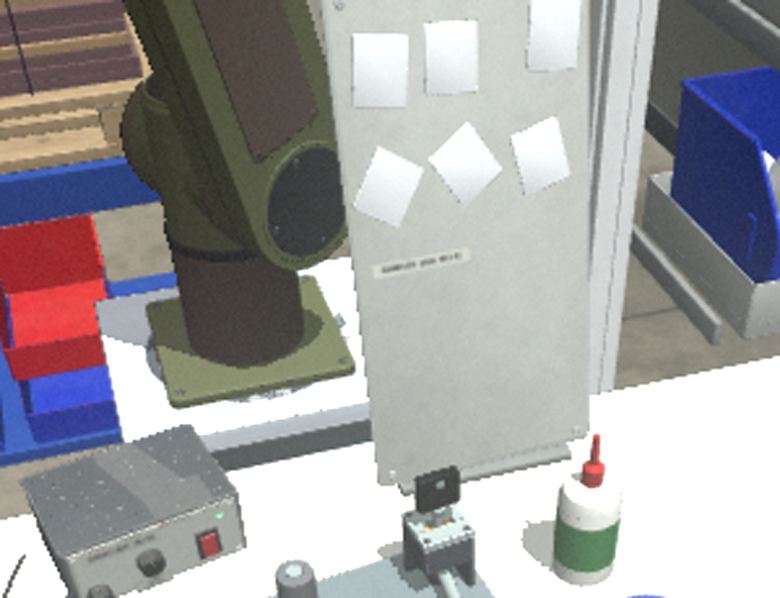

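View pics/tc.png

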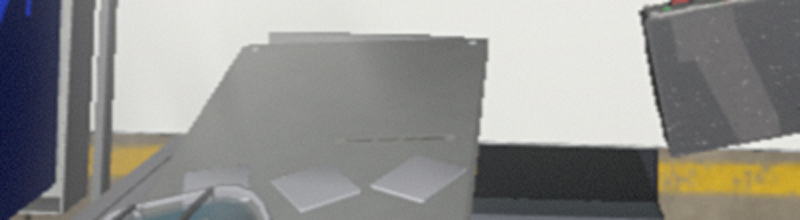

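```bash
cat >> h.py <<'E'
def tri(n1,p1,n2,p2):
    out=[]
    for n,p in((n1,p1),(n2,p2)):
        c,M,o=cam(n); d=M@np.array([(p[0]-c['cx'])/c['fx'],(p[1]-c['cy'])/c['fy'],1.]); out.append((o,d/np.linalg.norm(d)))
    A=sum(np.eye(3)-np.outer(d,d) for o,d in out); b=sum((np.eye(3)-np.outer(d,d))@o for o,d in out)
    P=np.linalg.solve(A,b)
    return P,[np.linalg.norm((np.eye(3)-np.outer(d,d))@(P-o)) for o,d in out]
E
python3 - <<'E'
from h import *
t=lambda u,v:(u/2+60,v/2+370)
s=lambda u,v:(u/2.6+150,v/2.6)
print(tri("top",t(487,40),"side",s(378,483)))
print(tri("top",t(250,47),"side",s(588,432)))
# strip
print(tri("top",t(487,40),"side",s(400,488)),tri("top",t(270,35),"side",s(570,453)))
# paper corner: top (372,187)?side
print(tri("top",t(465,167),"side",s(364,207)))
print(tri("top",t(478,170),"side",s(355,240)))
# monitor corners top (360,105) lower; side (290,250)
print(tri("top",(358,104),"side",(290,251)), tri("top",(358,104),"side",(178,440)))
E
```

```text
(array([0.3167862 , 0.06737306, 0.02501529]), [np.float64(0.0005334772057731652), np.float64(0.0005334772057731903)])
(array([0.30621821, 0.28590693, 0.02322853]), [np.float64(0.0047971434755201174), np.float64(0.004797143475520112)])
(array([0.31837067, 0.07770539, 0.01678322]), [np.float64(0.011028860731560017), np.float64(0.011028860731559998)]) (array([0.31395029, 0.26807002, 0.0073146 ]), [np.float64(0.001399447656662343), np.float64(0.0013994476566622375)])
(array([0.26857602, 0.07832144, 0.27978904]), [np.float64(0.005170552774430626), np.float64(0.00517055277443058)])
(array([0.25852796, 0.07063239, 0.24660872]), [np.float64(0.005493200275823912), np.float64(0.005493200275823916)])
(array([ 0.75446115, -0.0277948 ,  0.28991224]), [np.float64(0.020150784251755295), np.float64(0.020150784251755267)]) (array([ 0.85195549, -0.13683033,  0.09142594]), [np.float64(0.12107370288541952), np.float64(0.12107370288541938)])
```

```bash
cat >> h.py <<'E'
def yaw(s=None):
    s=s or robot.observe(); q=s['tcp_rot']; M=R.from_quat([q[1],q[2],q[3],q[0]]).as_matrix()
    return np.degrees(np.arctan2(M[1,2],M[0,2])),M
E
python3 - <<'E'
from h import *
print(yaw())
E
```

```text
(np.float64(-63.42969068651845), array([[-6.73759873e-04,  8.94386168e-01,  4.47295126e-01],
       [ 1.41837956e-03,  4.47295632e-01, -8.94385043e-01],
       [-9.99998767e-01,  3.18335092e-05, -1.56994890e-03]]))
```

Request:
play_rows(series=[1,4,6,4,10,1,8,12,7.5,20,1,12,18,7.5,30,1,16,24,7.5,40,1,20,30,7.5,50], newtons=40)

```text
clock: 0.78
position: [0.4006, -0.2207, 0.2984]
tcp_rot: [0.703, 0.081, 0.702, -0.081]
force: [0.0, -0.8, 1.4]
opening: 0.0855
```

```bash
python3 - <<'E'
from h import *
s=robot.observe(); print(s['clock'],s['position'],np.degrees(s['joint_pos']),yaw(s)[0],s['force'])
for n in ["side","wrist"]:
    cv2.imwrite(f"pics/{n}1.png",cv2.convertScaleAbs(robot.get_image(n)[:,:,::-1],alpha=1.5))
E
```

```text
0.775 [ 0.4005853  -0.22065559  0.29838624] [-2.88468017e+01  6.87396005e+00 -7.19703399e+00  7.58750849e+01
 -8.67730799e-04  7.42758573e+01] -13.122652388655682 [ 0.01215805 -0.79817849  1.41998836]
```

View pics/side1.png

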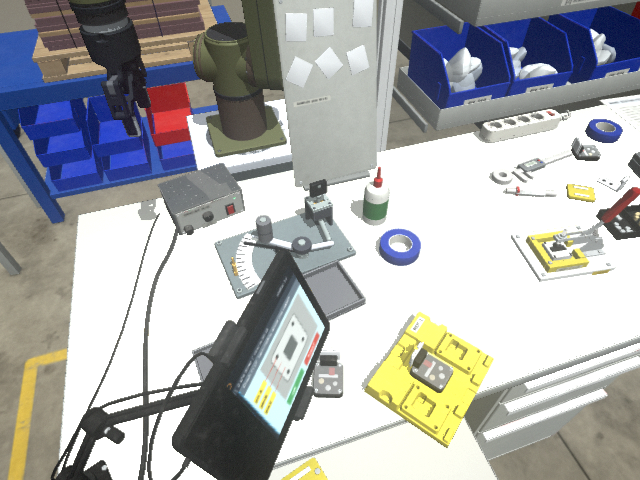

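View pics/wrist1.png

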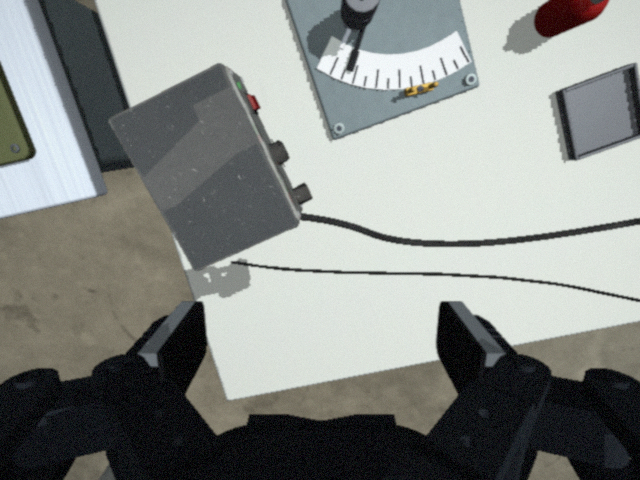

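```bash
python3 - <<'E'
from h import *
t=lambda u,v:(u/2+60,v/2+370)
s=lambda u,v:(u/2.6+150,v/2.6)
for a,b in [((466,168),(355,202)),((420,157),(395,226)),((340,168),(470,203)),((360,188),(430,165)),((272,183),(500,165)),((455,138),(373,270)),((340,141),(468,256)),((487,40),(378,483))]:
    P,e=tri("top",t(*a),"side",s(*b)); print(P.round(3),np.round(e[0],4))
E
```

```text
[0.268 0.074 0.285] 0.002
[0.268 0.108 0.258] 0.0016
[0.263 0.17  0.265] 0.0081
[0.257 0.144 0.3  ] 0.001
[0.256 0.206 0.29 ] 0.0013
[0.275 0.085 0.225] 0.0015
[0.269 0.172 0.219] 0.0027
[0.317 0.067 0.025] 0.0005
```

Request:
play_rows(series=[1,0,0,0,10,1,0,0,0,20,1,0,2,0,30,1,0,4,0,40,1,0,6,0,50])

```text
clock: 1.5
position: [0.3991, -0.1624, 0.2977]
tcp_rot: [0.671, -0.223, 0.671, 0.223]
force: [0.2, 0.1, 0.5]
opening: 0.0851
```

```bash
cat >> h.py <<'E'
def st():
    s=robot.observe(); print(round(s['clock'],2),s['position'].round(4),'J',np.degrees(s['joint_pos']).round(1),'yaw',yaw(s)[0].round(2),'F',s['force'].round(2),'M',s['moment'].round(2),'tau',s['tau'].round(2),'op',round(s['opening'],4)); return s
E
python3 - <<'E'
from h import *
st()
E
```

```text
1.5 [ 0.3991 -0.1624  0.2977] J [-22.1   4.3 -10.2  75.5  -0.   31.1] yaw 36.78 F [0.19 0.15 0.45] M [-0.03  0.    0.02] tau [-1.940e+00 -3.003e+01  2.621e+01  8.000e-02 -2.000e-02  8.700e-01] op 0.0851
```

Request:
play_rows(series=[1,1,3,0,10.5,1,2,6,0,21,1,3,9,0,31.5,1,4,12,0,42,1,4.5,14,0,52.5])

```text
clock: 2.12
position: [0.4448, -0.0219, 0.2977]
tcp_rot: [0.502, -0.497, 0.503, 0.497]
force: [-0.4, 0.3, 0.4]
opening: 0.0855
```

Request:
play_rows(series=[1,0,1,0,10.5,1,0,2,0,21,1,0,3,0,31.5,1,0,4,0,42,1,0,5,0,52.5])

```text
clock: 2.75
position: [0.4445, 0.0272, 0.2977]
tcp_rot: [0.231, -0.668, 0.232, 0.668]
force: [-0.1, -0.3, 0.7]
opening: 0.0854
```

```bash
python3 - <<'E'
from h import *
st()
for n in ["side","top"]:
    cv2.imwrite(f"pics/{n}2.png",cv2.convertScaleAbs(robot.get_image(n)[:,:,::-1],alpha=1.5))
E
```

```text
2.75 [0.4445 0.0272 0.2977] J [  3.5   5.7  -8.6  75.7  -0.  -48.3] yaw 141.81 F [-0.12 -0.32  0.66] M [ 0.04  0.   -0.02] tau [-9.100e-01 -3.205e+01  2.603e+01  2.000e-02 -0.000e+00  1.060e+00] op 0.0854
```

View pics/side2.png

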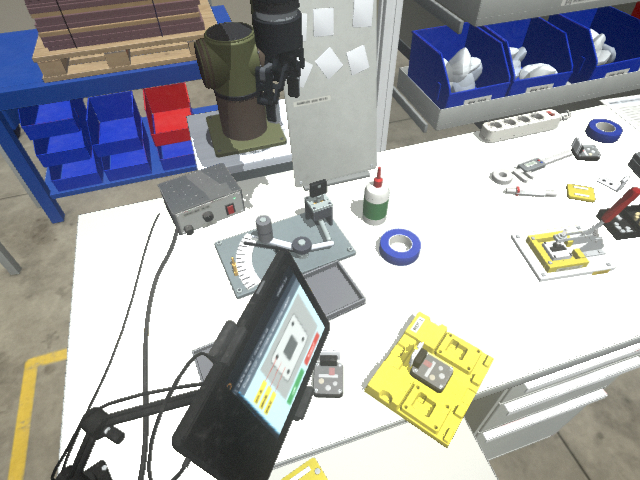

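View pics/top2.png

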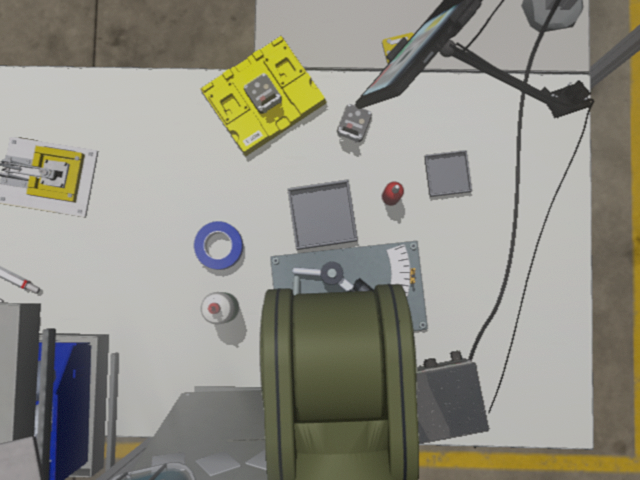

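Request:
play_rows(series=[1,0,1,0,10,1,0,2,0,20,1,0,3,0,30,1,0,4,0,40,1,0,5,0,45.5])

```text
clock: 3.48
position: [0.4447, 0.0771, 0.2979]
tcp_rot: [-0.043, -0.706, -0.043, 0.706]
force: [0.8, 0.3, -0.4]
opening: 0.0854
```

```bash
python3 - <<'E'
from h import *
st()
for n in ["side","top","wrist"]:
    cv2.imwrite(f"pics/{n}3.png",cv2.convertScaleAbs(robot.get_image(n)[:,:,::-1],alpha=1.5))
C=cam("wrist")
Rm=R.from_euler('z',7.16,degrees=True).as_matrix(); o=np.array([.4445,.0855,0])
for p in [(0,0,.133),(0,.02,.133),(0,-.02,.133),(.024,.024,.079)]: print(proj("wrist",o+Rm@np.array(p),C))
st()
E
```

```text
3.48 [0.4447 0.0771 0.2979] J [  9.9   6.3  -7.9  75.8  -0.  -87.1] yaw -173.01 F [ 0.8   0.28 -0.44] M [-0.01  0.02  0.01] tau [-8.800e-01 -3.274e+01  2.600e+01  2.000e-02 -0.000e+00  3.700e-01] op 0.0854
[320.05341364 227.56401328]
[320.20644282 250.54440025]
[319.89524342 203.81159487]
[295.86324367 238.59787522]
3.62 [0.4447 0.0772 0.2979] J [  9.9   6.3  -7.9  75.8  -0.  -87. ] yaw -173.16 F [ 0.   -0.58  0.04] M [-0.03  0.01 -0.04] tau [ 3.200e-01 -3.252e+01  2.612e+01 -2.000e-02  4.000e-02 -6.000e-02] op 0.0854
```

View pics/wrist3.png

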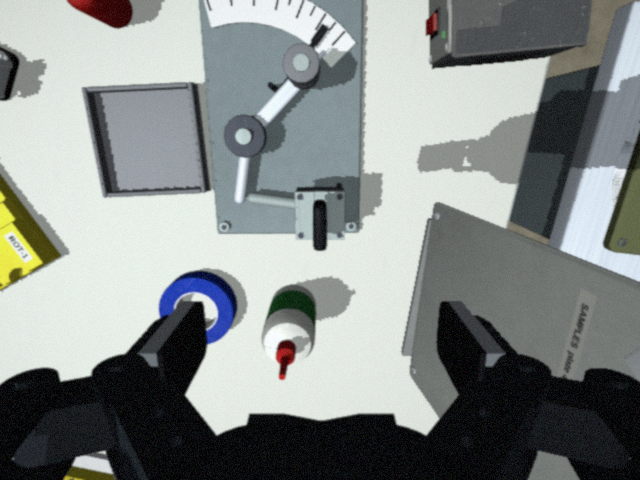

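View pics/side3.png

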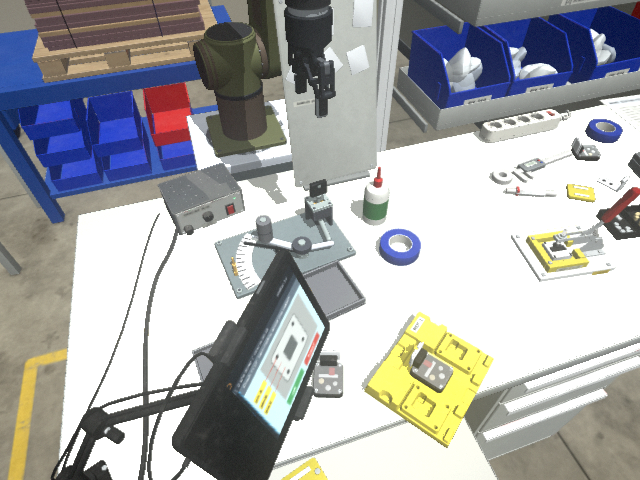

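Request:
play_rows(series=[1,0,0.7,-2.5,0,1,0,0.7,-5,0,1,0,0.7,-7.5,0,1,0,0.7,-10,0,1,0,0.7,-11,0])

```text
clock: 4.25
position: [0.4437, 0.0838, 0.1867]
tcp_rot: [-0.043, -0.705, -0.042, 0.707]
force: [-0.4, -0.2, 0.2]
opening: 0.0851
```

```bash
python3 - <<'E'
from h import *
st()
for n in ["side","wrist"]:
    cv2.imwrite(f"pics/{n}4.png",cv2.convertScaleAbs(robot.get_image(n)[:,:,::-1],alpha=1.5))
C=cam("wrist")
Rm=R.from_euler('z',7.16,degrees=True).as_matrix(); o=np.array([.4445,.0855,0])
for p in [(0,0,.133),(0,.02,.133),(0,-.02,.133),(.006,0,.133),(.024,.024,.079)]: print(proj("wrist",o+Rm@np.array(p),C))
E
```

```text
4.25 [0.4437 0.0838 0.1867] J [ 10.7   9.1 -21.4  59.6  -0.  -86.2] yaw -173.12 F [-0.36 -0.18  0.22] M [-0.01  0.04 -0.04] tau [ 4.000e-02 -3.342e+01  2.429e+01  9.000e-02  0.000e+00  1.000e-02] op 0.0851
[319.99267877 262.11034495]
[320.15660835 295.59958097]
[319.82037657 226.91066355]
[309.14145985 262.16197733]
[286.00079013 270.06931883]
```

View pics/wrist4.png

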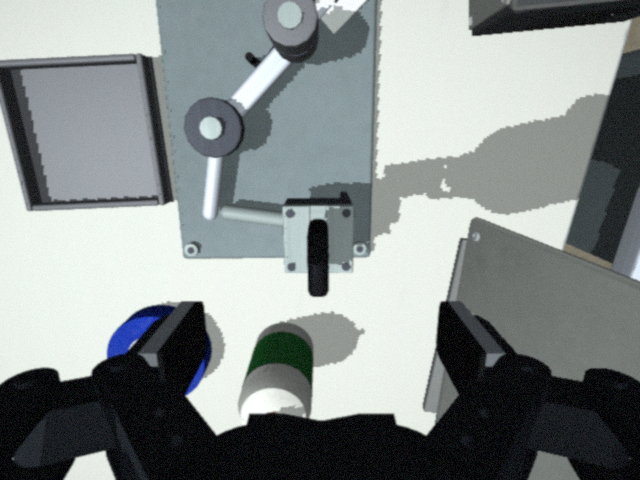

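View pics/side4.png

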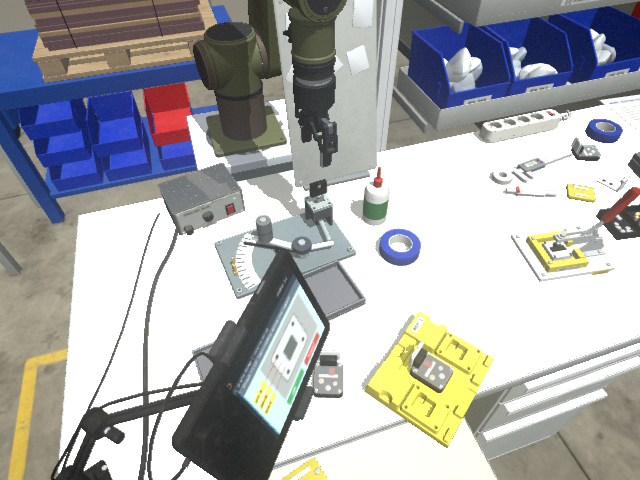

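Request:
play_rows(series=[1,0.1,0.1,-1.8,0,1,0.1,0.1,-3.6,0,1,0.1,0.1,-5.2,0,1,0.1,0.1,-6.6,0,1,0.1,0.1,-6.6,0])

```text
clock: 4.97
position: [0.4453, 0.0855, 0.1217]
tcp_rot: [-0.044, -0.705, -0.043, 0.706]
force: [-0.2, 0.7, -0.3]
opening: 0.0855
```

Request:
play_rows(series=[-0.4,0,0,0,0,-0.7,0,0,0,0,-1,0,0,0,0,-1,0,0,0,0,-1,0,0,0,0], newtons=40)

```text
clock: 5.6
position: [0.446, 0.0858, 0.1224]
tcp_rot: [0.044, 0.706, 0.044, -0.706]
force: [-0.3, 0.4, 1.9]
opening: 0.0099
```

```bash
python3 - <<'E'
from h import *
st()
for n in ["side","wrist"]:
    cv2.imwrite(f"pics/{n}5.png",cv2.convertScaleAbs(robot.get_image(n)[:,:,::-1],alpha=1.5))
E
```

```text
5.6 [0.446  0.0858 0.1224] J [ 10.9  12.2 -27.9  49.8  -0.  -86.2] yaw -172.93 F [-0.3   0.43  1.95] M [ 0.01  0.08 -0.02] tau [ 2.000e-02 -3.367e+01  2.171e+01 -1.300e-01  1.000e-02 -1.000e-02] op 0.0099
```

View pics/wrist5.png

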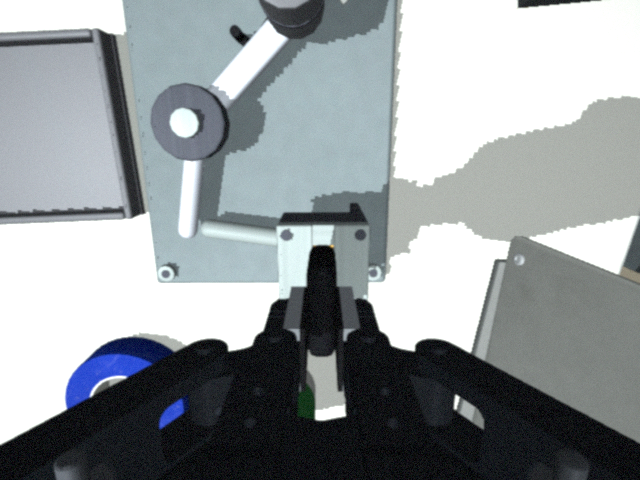

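Request:
play_rows(series=[-1,0,0,0,-8,-1,0,0,0,-16,-1,0,0,0,-24,-1,0,0,0,-32,-1,0,0,0,-40])

```text
clock: 6.32
position: [0.4456, 0.0858, 0.1224]
tcp_rot: [0.202, -0.678, 0.202, 0.678]
force: [-0.9, 0.3, 4.1]
opening: 0.01
```

```bash
python3 - <<'E'
from h import *
st()
E
```

```text
6.33 [0.4456 0.0858 0.1224] J [ 10.9  12.2 -27.9  49.9   0.  -45.9] yaw 146.82 F [-0.95  0.29  4.11] M [0.02 0.3  0.08] tau [ -0.07 -32.85  21.73  -0.64  -0.04  -0.88] op 0.01
```

Request:
play_rows(series=[-1,0,0,0,-8,-1,0,0,0,-16,-1,0,0,0,-24,-1,0,0,0,-32,-1,0,0,0,-37])

```text
clock: 6.95
position: [0.4452, 0.0859, 0.1224]
tcp_rot: [0.406, -0.579, 0.406, 0.579]
force: [-1.9, -0.3, 5.9]
opening: 0.01
```

```bash
python3 - <<'E'
from h import *
st()
E
```

```text
6.95 [0.4452 0.0859 0.1224] J [ 10.9  12.2 -27.9  49.9   0.   -9. ] yaw 109.91 F [-1.93 -0.32  5.86] M [0.1  0.48 0.01] tau [ -0.28 -32.51  21.84  -0.92  -0.21  -0.46] op 0.01
```

Request:
play_rows(series=[-1,0,0,0,-2,-1,0,0,0,-4,-1,0,0,0,-4,-1,0,0,0,-4])

```text
clock: 7.45
position: [0.4452, 0.0859, 0.1225]
tcp_rot: [0.425, -0.565, 0.425, 0.565]
force: [-1.7, -0.0, 5.1]
opening: 0.0101
```

```bash
python3 - <<'E'
from h import *
st()
for n in ["top","wrist"]:
    cv2.imwrite(f"pics/{n}6.png",cv2.convertScaleAbs(robot.get_image(n)[:,:,::-1],alpha=1.5))
E
```

```text
7.45 [0.4452 0.0859 0.1225] J [ 10.9  12.2 -27.9  49.9   0.   -5.2] yaw 106.08 F [-1.74 -0.04  5.08] M [0.08 0.51 0.07] tau [-2.900e-01 -3.252e+01  2.182e+01 -9.000e-01 -2.300e-01  2.000e-02] op 0.0101
```

View pics/wrist6.png

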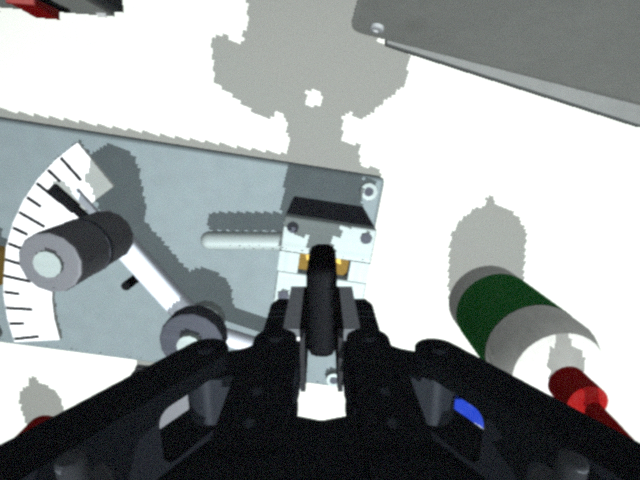

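Request:
play_rows(series=[-0.5,0,0,0,0,0,0,0,0,0,0,0,0,0,0,0,0,0,2.5,0,0,0,0,5.5,0])

```text
clock: 8.18
position: [0.445, 0.0856, 0.177]
tcp_rot: [0.425, -0.565, 0.426, 0.565]
force: [0.5, 0.9, -0.3]
opening: 0.0431
```

```bash
python3 - <<'E'
from h import *
s=st()
for n in ["top","wrist","side"]:
    cv2.imwrite(f"pics/{n}7.png",cv2.convertScaleAbs(robot.get_image(n)[:,:,::-1],alpha=1.5))
th=np.radians(7.16); Rm=np.array([[np.cos(th),-np.sin(th)],[np.sin(th),np.cos(th)]]); o=np.array([.4450,.0855])
pv=o+Rm@[.075,-.075]
for a in np.arange(0,1.01,.1):
    ang=np.radians(225+7.16)+a; print(round(a,1),(pv+.085*np.array([np.cos(ang),np.sin(ang)])).round(4),'jaw',(np.degrees(ang)-90).round(1))
print("pivot",pv, "cyl oil",ray("top",217,308,.12))
E
```

```text
8.18 [0.445  0.0856 0.177 ] J [ 10.9   9.6 -22.3  58.2  -0.   -5.2] yaw 106.07 F [ 0.45  0.91 -0.29] M [-0.   -0.04  0.02] tau [  0.   -32.89  22.48  -0.65  -0.     0.  ] op 0.0431
0.0 [ 0.4766 -0.0467] jaw 142.2
0.1 [ 0.4836 -0.0516] jaw 147.9
0.2 [ 0.491  -0.0557] jaw 153.6
0.3 [ 0.4988 -0.0591] jaw 159.3
0.4 [ 0.5069 -0.0617] jaw 165.1
0.5 [ 0.5152 -0.0635] jaw 170.8
0.6 [ 0.5236 -0.0644] jaw 176.5
0.7 [ 0.5321 -0.0645] jaw 182.3
0.8 [ 0.5406 -0.0637] jaw 188.0
0.9 [ 0.5489 -0.0621] jaw 193.7
1.0 [ 0.5571 -0.0597] jaw 199.5
pivot [0.52876319 0.0204329 ] cyl oil [0.46216792 0.21182671 0.12      ]
```

View pics/wrist7.png

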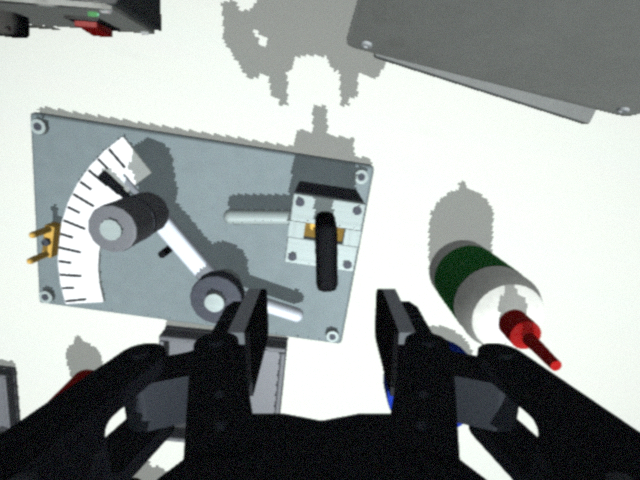

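View pics/side7.png

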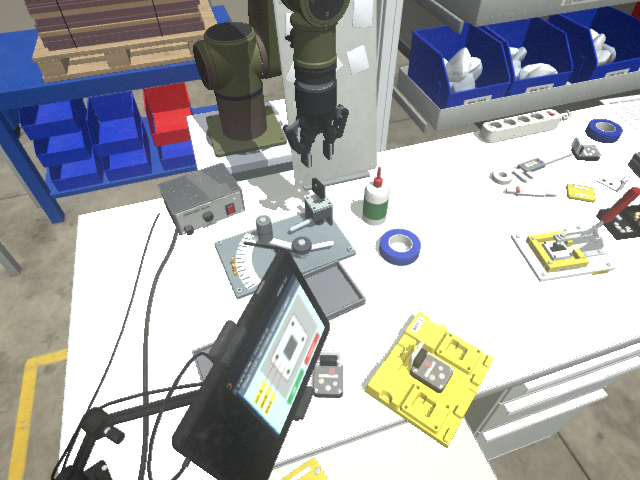

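```bash
python3 - <<'E'
from h import *
im=cv2.imread("pics/top0.png"); a=im[255:300,390:430]
cv2.imwrite("pics/i1.png",cv2.convertScaleAbs(cv2.resize(a,None,fx=12,fy=12,interpolation=cv2.INTER_NEAREST),alpha=1.8))
im=cv2.imread("pics/wrist7.png"); a=im[100:320,20:180]
cv2.imwrite("pics/i2.png",cv2.resize(a,None,fx=2.7*1.5/1.5,fy=2.7,interpolation=cv2.INTER_CUBIC))
E
```

```text
(no output)
```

View pics/i1.png

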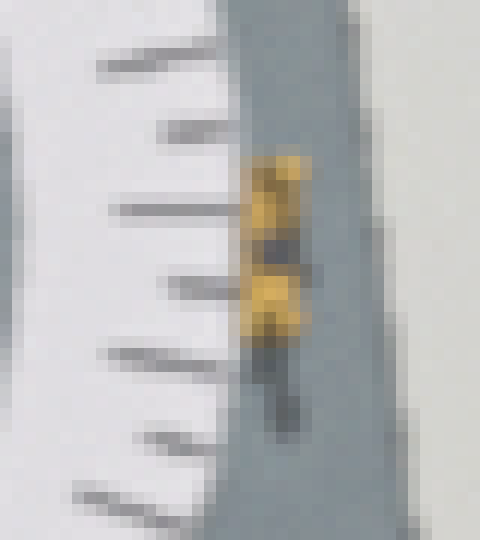

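View pics/i2.png

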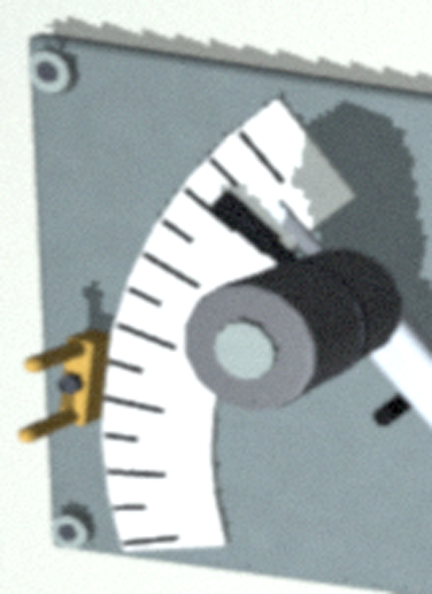

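```bash
cat >> h.py <<'E'
PV=np.array([.52876,.02043]); TH=7.16
def ang(P):  # arm-joint angle of point
    d=np.array(P)[:2]-PV; return np.radians((np.degrees(np.arctan2(d[1],d[0]))-TH-225+180)%360-180),np.linalg.norm(d)
E
python3 - <<'E'
from h import *
f=lambda u,v:(u/2.7+20-.3,v/2.7+100-.3)
C=cam("wrist")
for p in [(33,364),(27,435)]: print("wr prong",ang(ray("wrist",*f(*p),.044,C)))
print("pivot wr",ray("wrist",215,302,.053,C), "roller",ray("wrist",109,230,.090,C),ang(ray("wrist",109,230,.090,C)))
for p in [(243,135),(190,192),(148,256),(120,326),(106,402),(108,471),(124,547)]: print("mark",ang(ray("wrist",*f(*p),.0135,C)))
for p in [(222,205),(230,198)]: print("needle",ang(ray("wrist",*f(*p),.019,C)))
for p in [(293,168),(295,325)]: print("top prong",ang(ray("top",p[0]/12+389.5,p[1]/12+254.5,.044)))
for p in [(215,48),(232,210),(220,368),(185,528)]: print("top mark",ang(ray("top",p[0]/12+389.5,p[1]/12+254.5,.0135)))
E
```

```text
wr prong (np.float64(0.5572132149115073), np.float64(0.14320443370892358))
wr prong (np.float64(0.7097135076840057), np.float64(0.1425217958627217))
pivot wr [0.52533476 0.02384156 0.053     ] roller [ 0.47604156 -0.04466413  0.09      ] (np.float64(-0.020303754166773085), np.float64(0.08376443075573702))
mark (np.float64(-0.015249766902336936), np.float64(0.14049179965956346))
mark (np.float64(0.1598332603508711), np.float64(0.1396393650873643))
mark (np.float64(0.3371825733694372), np.float64(0.13957894517063324))
mark (np.float64(0.515487561746085), np.float64(0.13966942907188945))
mark (np.float64(0.7009557571696283), np.float64(0.13998666884713515))
mark (np.float64(0.867518406626538), np.float64(0.13991946833411315))
mark (np.float64(1.0562110603324772), np.float64(0.14005983086725596))
needle (np.float64(0.11210034026409947), np.float64(0.12898692767861342))
needle (np.float64(0.08632226258959136), np.float64(0.12873567863156934))
top prong (np.float64(0.7312523150832301), np.float64(0.14698332468655287))
top prong (np.float64(0.5723913499028624), np.float64(0.14775068968576))
top mark (np.float64(0.8739127877748827), np.float64(0.14222904233690292))
top mark (np.float64(0.6979072177078958), np.float64(0.14199798427065008))
top mark (np.float64(0.5265466989083636), np.float64(0.14162436160274736))
top mark (np.float64(0.3497670268803098), np.float64(0.14212333382890874))
```

Request:
play_rows(series=[0.4,0,-2,1,8,0.4,1,-5,1,16,0.4,2,-9,1,24,0.4,3.2,-13.2,0.5,32,0.4,3.2,-13.2,0,36])

```text
clock: 8.95
position: [0.4779, -0.0487, 0.1757]
tcp_rot: [0.23, -0.668, 0.231, 0.669]
force: [-1.5, 0.3, 0.1]
opening: 0.0597
```

```bash
python3 - <<'E'
from h import *
s=st()
for n in ["top","wrist","side"]:
    cv2.imwrite(f"pics/{n}8.png",cv2.convertScaleAbs(robot.get_image(n)[:,:,::-1],alpha=1.5))
C=cam("wrist")
for z in (.09,.034): print(proj("wrist",[.4766,-.0467,z],C))
E
```

```text
8.95 [ 0.4779 -0.0487  0.1757] J [ -5.8  12.2 -19.2  58.7  -0.  -57.8] yaw 141.99 F [-1.5   0.28  0.06] M [0.02 0.   0.02] tau [ -1.37 -36.48  24.83  -0.07  -0.24   0.23] op 0.0597
[320.34887965 243.94137702]
[320.28514573 224.05214101]
```

View pics/wrist8.png

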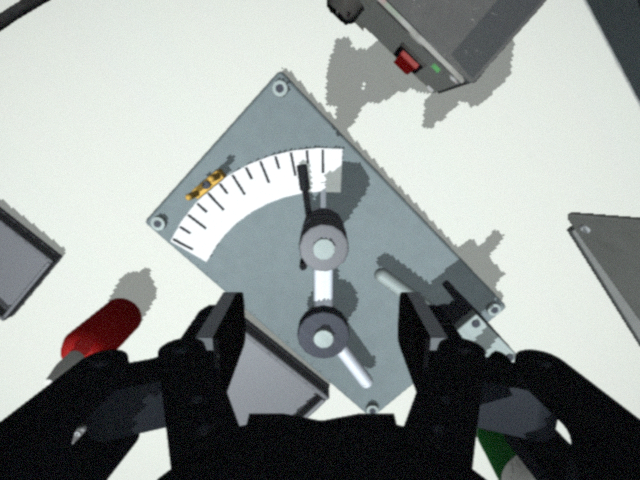

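View pics/top8.png

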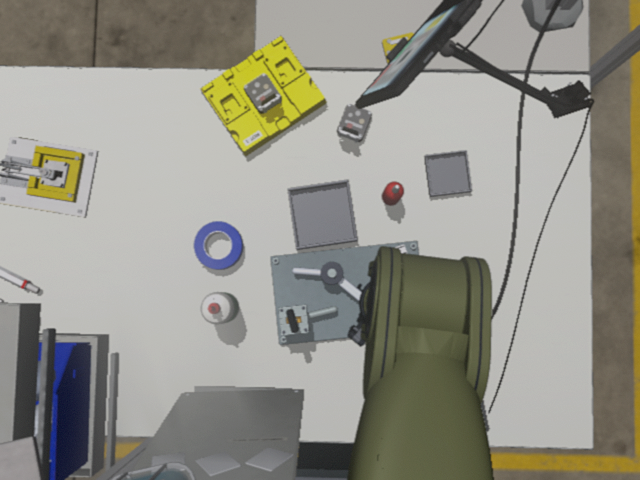

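Request:
play_rows(series=[0.4,-0.1,0.2,-2.5,0,0.4,-0.1,0.2,-5,0,0.4,-0.1,0.2,-7.5,0,0.4,-0.1,0.2,-10,0,0.4,-0.1,0.2,-10,0])

```text
clock: 9.72
position: [0.4744, -0.0435, 0.0754]
tcp_rot: [0.229, -0.667, 0.23, 0.67]
force: [-0.9, -0.6, 0.6]
opening: 0.0592
```

Request:
play_rows(series=[0,0,0,0,0,-0.4,0,0,0,0,-0.4,0,0,0,0,-0.4,0,0,0,0], newtons=25)

```text
clock: 10.22
position: [0.4776, -0.0441, 0.0783]
tcp_rot: [-0.23, 0.669, -0.229, -0.668]
force: [-1.4, 1.4, 6.5]
opening: 0.0302
```

```bash
python3 - <<'E'
from h import *
s=st()
for n in ["wrist"]:
    cv2.imwrite(f"pics/{n}9.png",cv2.convertScaleAbs(robot.get_image(n)[:,:,::-1],alpha=1.5))
E
```

```text
10.22 [ 0.4776 -0.0441  0.0783] J [ -5.3  17.  -28.8  44.1   0.  -57.4] yaw 142.08 F [-1.35  1.43  6.48] M [0.27 0.26 0.06] tau [-4.900e-01 -3.536e+01  1.984e+01 -5.700e-01 -3.200e-01  2.000e-02] op 0.0302
```

View pics/wrist9.png

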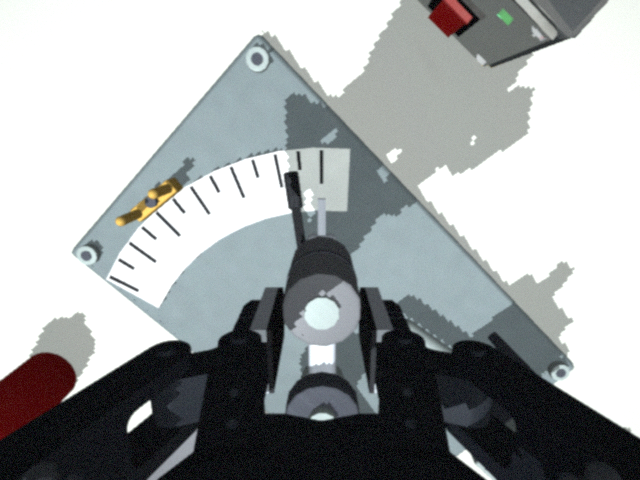

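Request:
play_rows(series=[-0.4,0.35,-0.25,0,2.9,-0.4,0.7,-0.5,0,5.7,-0.4,1.1,-0.7,0,8.6,-0.4,1.45,-0.9,0,11.5,-0.4,1.45,-0.9,0,11.5])

```text
clock: 10.9
position: [0.4914, -0.0528, 0.0782]
tcp_rot: [-0.162, 0.689, -0.161, -0.688]
force: [-1.2, 2.5, 7.9]
opening: 0.03
```

```bash
python3 - <<'E'
from h import *
s=st(); print(ang(s['position']))
for n in ["wrist"]:
    cv2.imwrite(f"pics/{n}10.png",cv2.convertScaleAbs(robot.get_image(n)[:,:,::-1],alpha=1.5))
E
```

```text
10.9 [ 0.4914 -0.0528  0.0782] J [ -6.2  18.4 -26.7  44.9   0.1 -69.8] yaw 153.57 F [-1.23  2.53  7.9 ] M [ 0.45  0.61 -0.09] tau [ -0.96 -35.75  20.64  -1.38  -0.65  -0.22] op 0.03
(np.float64(0.18792876851220655), np.float64(0.08219505157763349))
```

View pics/wrist10.png

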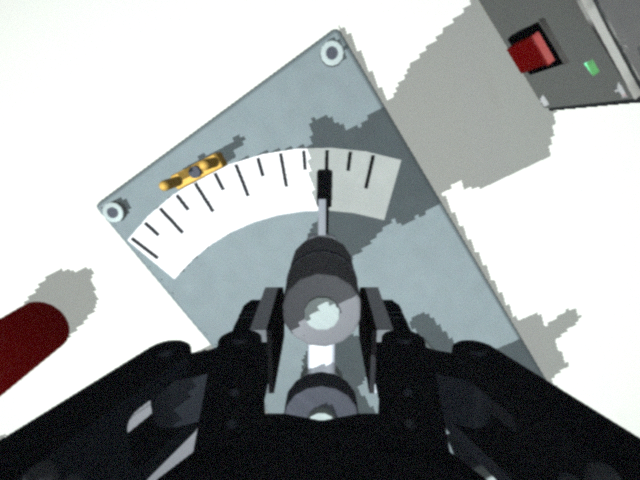

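Request:
play_rows(series=[-0.4,0.4,-0.2,0,3,-0.4,0.85,-0.4,0,6.3,-0.4,1.25,-0.5,0,9.2,-0.4,1.65,-0.65,0,12,-0.4,2.05,-0.75,0,15])

```text
clock: 11.58
position: [0.5113, -0.0598, 0.0782]
tcp_rot: [0.071, -0.703, 0.069, 0.704]
force: [-3.8, 3.3, 9.6]
opening: 0.0303
```

```bash
python3 - <<'E'
from h import *
s=st(); print(ang(s['position']))
for n in ["wrist"]:
    cv2.imwrite(f"pics/{n}11.png",cv2.convertScaleAbs(robot.get_image(n)[:,:,::-1],alpha=1.5))
E
```

```text
11.57 [ 0.5113 -0.0598  0.0782] J [ -6.8  20.2 -23.9  46.    0.1 -85.4] yaw 168.64 F [-3.85  3.32  9.57] M [ 0.75  0.71 -0.36] tau [ -1.29 -37.91  21.13  -1.82  -1.     0.04] op 0.0303
(np.float64(0.4456003650205024), np.float64(0.08210377635124812))
```

View pics/wrist11.png

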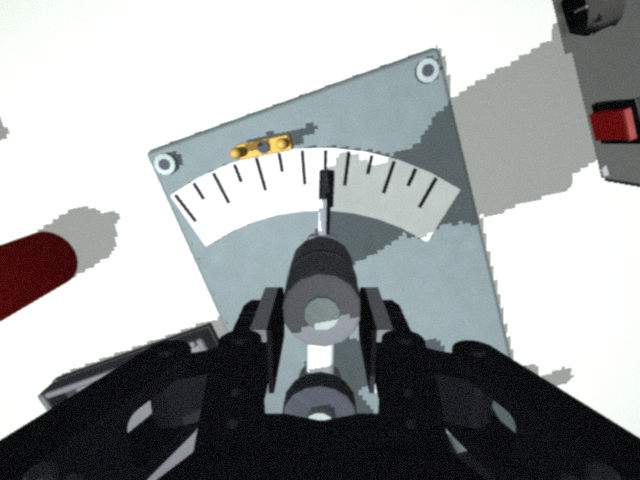

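Request:
play_rows(series=[-0.4,0.4,-0.08,0,2.7,-0.4,0.8,-0.13,0,5.4,-0.4,1.2,-0.17,0,8.1,-0.4,1.5,-0.2,0,10.1,-0.4,1.5,-0.2,0,10.1])

```text
clock: 12.25
position: [0.5256, -0.0616, 0.0782]
tcp_rot: [0.009, -0.707, 0.007, 0.708]
force: [-5.0, 3.3, 9.7]
opening: 0.0299
```

```bash
python3 - <<'E'
from h import *
s=st(); print(ang(s['position']))
for n in ["wrist","side"]:
    cv2.imwrite(f"pics/{n}12.png",cv2.convertScaleAbs(robot.get_image(n)[:,:,::-1],alpha=1.5))
a=cv2.imread("pics/wrist12.png")[90:290,180:460]
cv2.imwrite("pics/w12c.png",cv2.resize(a,None,fx=2.8,fy=2.8,interpolation=cv2.INTER_CUBIC))
a=cv2.imread("pics/side12.png")[170:330,180:440]
cv2.imwrite("pics/s12c.png",cv2.resize(a,None,fx=3,fy=3,interpolation=cv2.INTER_CUBIC))
E
```

```text
12.25 [ 0.5256 -0.0616  0.0782] J [ -6.8  21.4 -21.8  46.9   0.1 -95.4] yaw 178.65 F [-4.95  3.33  9.66] M [ 0.78  1.01 -0.36] tau [ -1.33 -38.34  21.93  -2.31  -1.    -0.41] op 0.0299
(np.float64(0.6221795983521), np.float64(0.08211099885566193))
```

View pics/w12c.png

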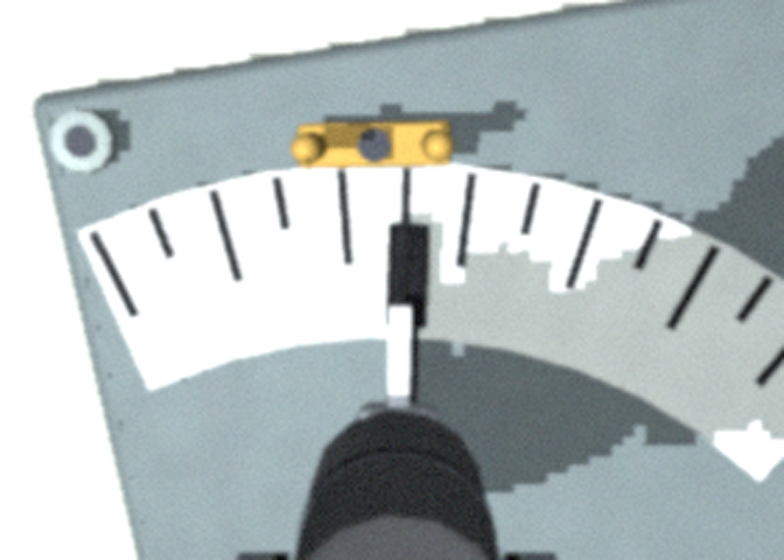

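View pics/s12c.png

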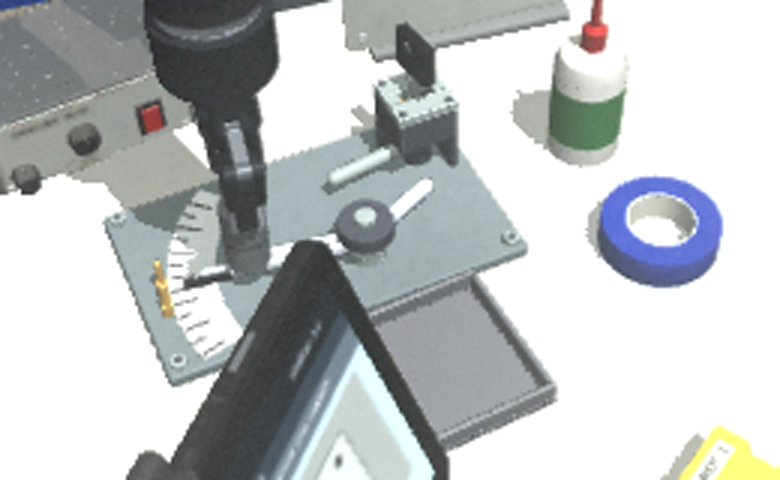

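Request:
play_rows(series=[-0.4,0.2,0,0,1.3,-0.4,0.36,0,0,2.4,-0.4,0.36,0,0,2.4,-0.4,0.36,0,0,2.4,-0.4,0.36,0,0,2.4])

```text
clock: 12.98
position: [0.5289, -0.0617, 0.0782]
tcp_rot: [-0.005, -0.707, -0.007, 0.708]
force: [-6.1, 3.3, 10.8]
opening: 0.03
```

```bash
python3 - <<'E'
from h import *
s=st(); print(ang(s['position']))
for n in ["wrist"]:
    cv2.imwrite(f"pics/{n}13.png",cv2.convertScaleAbs(robot.get_image(n)[:,:,::-1],alpha=1.5))
a=cv2.imread("pics/wrist13.png")[90:290,180:460]
cv2.imwrite("pics/w13c.png",cv2.resize(a,None,fx=2.8,fy=2.8,interpolation=cv2.INTER_CUBIC))
E
```

```text
12.97 [ 0.5289 -0.0617  0.0782] J [ -6.7  21.7 -21.3  47.1   0.1 -97.8] yaw -178.97 F [-6.11  3.32 10.8 ] M [ 0.8   1.08 -0.46] tau [ -1.19 -38.82  22.06  -2.41  -0.93  -0.38] op 0.03
(np.float64(0.6623247554691498), np.float64(0.08211806355086769))
```

View pics/w13c.png

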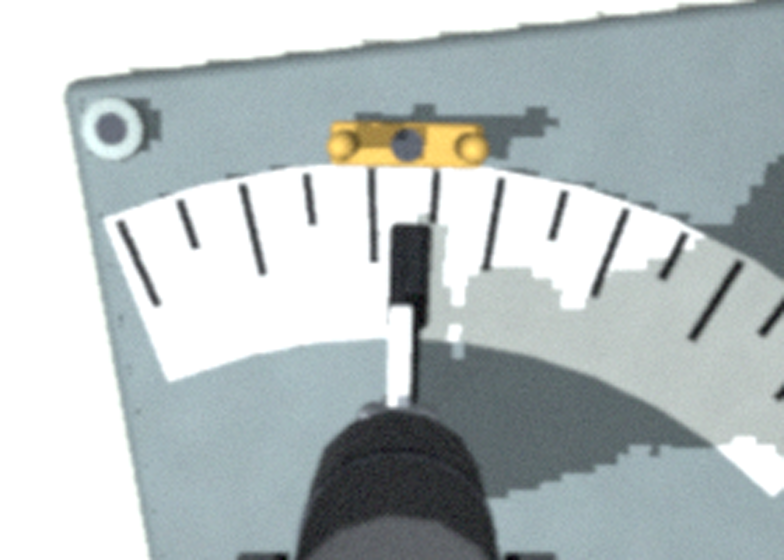

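Request:
play_rows(series=[-0.4,0,0,0,0,-0.4,0,0,0,0,-0.4,0,0,0,0,-0.4,0,0,0,0])

```text
clock: 13.52
position: [0.5289, -0.0617, 0.0782]
tcp_rot: [-0.005, -0.707, -0.007, 0.708]
force: [-4.9, 2.8, 10.4]
opening: 0.0303
```

Request:
play_rows(series=[-0.4,-0.36,0,0,-2.4,-0.4,-0.75,0.03,0,-5,-0.4,-1.15,0.07,0,-7.7,-0.4,-1.5,0.12,0,-10,-0.4,-1.86,0.2,0,-12.5])

```text
clock: 14.15
position: [0.511, -0.0598, 0.0782]
tcp_rot: [0.072, -0.703, 0.07, 0.704]
force: [-4.2, 3.3, 7.8]
opening: 0.03
```

```bash
python3 - <<'E'
from h import *
s=st(); print(ang(s['position']))
for n in ["wrist"]:
    cv2.imwrite(f"pics/{n}14.png",cv2.convertScaleAbs(robot.get_image(n)[:,:,::-1],alpha=1.5))
E
```

```text
14.15 [ 0.511  -0.0598  0.0782] J [ -6.8  20.1 -23.9  46.    0.1 -85.2] yaw 168.46 F [-4.2   3.27  7.8 ] M [ 0.7   0.78 -0.3 ] tau [ -1.29 -37.46  21.39  -1.7   -0.93  -0.57] op 0.03
(np.float64(0.4423565056124389), np.float64(0.08213026433497463))
```

View pics/wrist14.png

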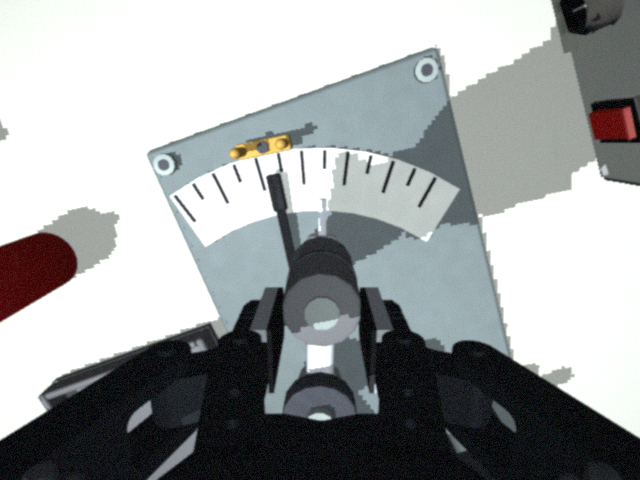

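Request:
play_rows(series=[-0.4,-0.4,0.1,0,-3,-0.4,-0.8,0.25,0,-5.8,-0.4,-1.2,0.35,0,-8.7,-0.4,-1.65,0.55,0,-12,-0.4,-2.05,0.75,0,-15])

```text
clock: 14.82
position: [0.491, -0.0526, 0.0783]
tcp_rot: [-0.163, 0.688, -0.162, -0.688]
force: [-3.0, 1.7, 8.1]
opening: 0.0303
```

Request:
play_rows(series=[-0.4,-0.3,0.15,0,-2.3,-0.4,-0.6,0.35,0,-4.6,-0.4,-0.9,0.55,0,-6.9,-0.4,-1.2,0.73,0,-9.2,-0.4,-1.4,0.87,0,-11])

```text
clock: 15.45
position: [0.4777, -0.0442, 0.0783]
tcp_rot: [-0.228, 0.67, -0.227, -0.669]
force: [-1.8, 1.9, 7.6]
opening: 0.0299
```

```bash
python3 - <<'E'
from h import *
s=st(); print(ang(s['position']))
for n in ["wrist"]:
    cv2.imwrite(f"pics/{n}15.png",cv2.convertScaleAbs(robot.get_image(n)[:,:,::-1],alpha=1.5))
E
```

```text
15.45 [ 0.4777 -0.0442  0.0783] J [ -5.3  17.1 -28.7  44.1   0.1 -57.8] yaw 142.5 F [-1.75  1.94  7.56] M [ 0.44  0.31 -0.08] tau [ -0.78 -35.11  20.1   -0.79  -0.5   -0.28] op 0.0299
(np.float64(-0.00876194085274025), np.float64(0.08235829426551973))
```

View pics/wrist15.png

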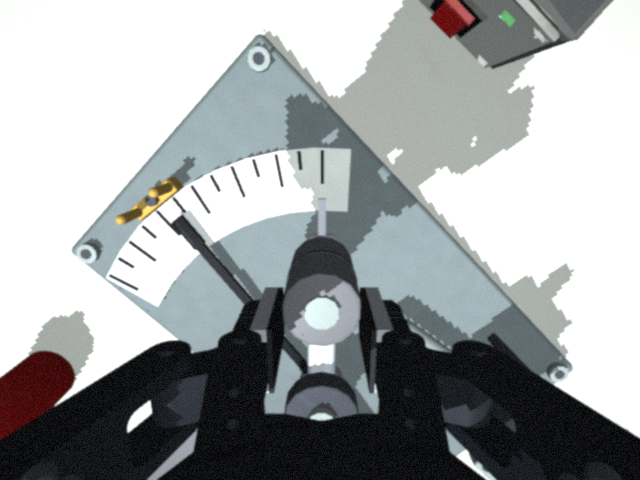

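Request:
play_rows(series=[-0.1,0,0,0,0,0.2,0,0,0,0,0.4,0,0,1,0,0.4,0,0,5,0,0.4,0,0,10,0])

```text
clock: 16.12
position: [0.4763, -0.0446, 0.1778]
tcp_rot: [0.227, -0.669, 0.227, 0.671]
force: [1.0, 0.3, 0.2]
opening: 0.0598
```

Request:
play_rows(series=[0.4,-0.5,2,0.5,-8,0.4,-1.5,6,0.5,-16,0.4,-2.5,10,0.5,-24,0.4,-3.2,13,0.5,-32,0.4,-3.2,13,0.5,-36])

```text
clock: 16.75
position: [0.4448, 0.0872, 0.1827]
tcp_rot: [-0.423, 0.567, -0.422, -0.567]
force: [0.1, 0.0, -0.5]
opening: 0.0597
```

```bash
python3 - <<'E'
from h import *
s=st()
for n in ["wrist","top"]:
    cv2.imwrite(f"pics/{n}16.png",cv2.convertScaleAbs(robot.get_image(n)[:,:,::-1],alpha=1.5))
C=cam("wrist")
print(proj("wrist",[.4452,.0857,.133],C))
d=np.radians(106.08-90) # bow width axis
for k in (.02,-.02): print(proj("wrist",[.4452+k*np.cos(d),.0857+k*np.sin(d),.133],C))
st()
E
```

```text
16.75 [0.4448 0.0872 0.1827] J [ 11.1   9.3 -21.8  58.9   0.   -5.5] yaw 106.61 F [ 0.05  0.04 -0.49] M [ 0.   -0.04  0.06] tau [ 1.060e+00 -3.387e+01  2.418e+01  3.000e-02  1.800e-01 -2.600e-01] op 0.0597
[320.10882889 262.54662414]
[319.77600551 296.78773533]
[320.45908047 226.51248794]
16.85 [0.4452 0.086  0.1826] J [ 10.9   9.3 -21.8  58.9  -0.   -5.7] yaw 106.66 F [0.48 0.88 0.47] M [ 0.05 -0.02  0.04] tau [ 4.200e-01 -3.376e+01  2.419e+01  1.000e-02  3.000e-02  2.600e-01] op 0.0594
```

View pics/wrist16.png

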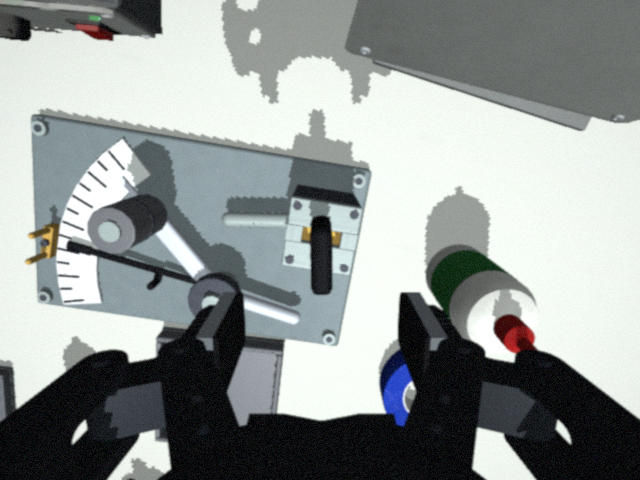

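Request:
play_rows(series=[0.4,0,0,-2,-0.5,0.4,0,0,-4,-0.5,0.4,0,0,-6,-0.5,0,0,0,-6,-0.5,-0.5,0,0,-6,-0.5], newtons=40)

```text
clock: 17.48
position: [0.4457, 0.0853, 0.1228]
tcp_rot: [-0.425, 0.565, -0.425, -0.565]
force: [0.1, 0.1, -0.4]
opening: 0.0255
```

Request:
play_rows(series=[-1,0,0,0,0,-1,0,0,0,0,-1,0,0,0,0,-1,0,0,0,8,-1,0,0,0,16])

```text
clock: 18.1
position: [0.4463, 0.0857, 0.1231]
tcp_rot: [-0.342, 0.62, -0.34, -0.619]
force: [0.0, 0.7, 5.5]
opening: 0.0102
```

Request:
play_rows(series=[-1,0,0,0,8,-1,0,0,0,16,-1,0,0,0,24,-1,0,0,0,32,-1,0,0,0,40])

```text
clock: 18.73
position: [0.4465, 0.0862, 0.1232]
tcp_rot: [-0.109, 0.7, -0.108, -0.698]
force: [0.1, 0.6, 4.8]
opening: 0.01
```

```bash
python3 - <<'E'
from h import *
s=st()
E
```

```text
18.73 [0.4465 0.0862 0.1232] J [ 10.9  12.1 -27.9  49.8   0.1 -61.5] yaw 162.35 F [0.11 0.62 4.84] M [ 0.38 -0.06 -0.  ] tau [ -0.56 -32.35  20.36   0.2   -0.47   0.88] op 0.01
```

Request:
play_rows(series=[-1,0,0,0,8,-1,0,0,0,16,-1,0,0,0,24,-1,0,0,0,28,-1,0,0,0,28])

```text
clock: 19.35
position: [0.4464, 0.0864, 0.1232]
tcp_rot: [0.062, 0.705, 0.063, -0.703]
force: [-0.3, 2.7, 5.4]
opening: 0.0099
```

```bash
python3 - <<'E'
from h import *
s=st()
for n in ["wrist"]:
    cv2.imwrite(f"pics/{n}17.png",cv2.convertScaleAbs(robot.get_image(n)[:,:,::-1],alpha=1.5))
E
```

```text
19.35 [0.4464 0.0864 0.1232] J [ 10.9  12.1 -27.9  49.8   0.1 -89.2] yaw -169.88 F [-0.29  2.66  5.38] M [ 0.47  0.01 -0.01] tau [ -0.79 -32.15  20.38   0.09  -0.64  -0.11] op 0.0099
```

View pics/wrist17.png

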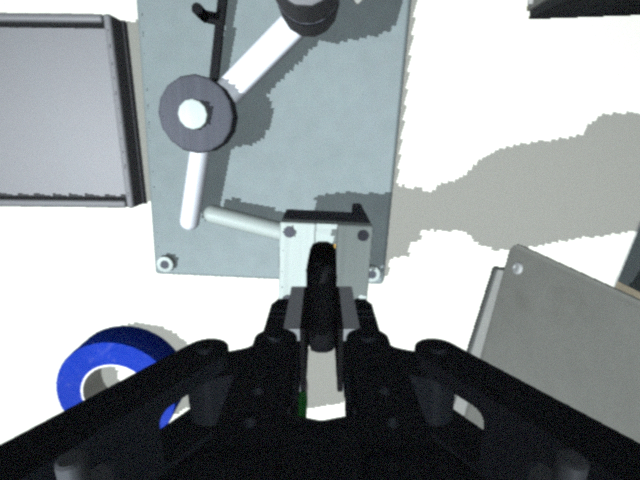

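Request:
play_rows(series=[-1,0,0,0.8,0,-1,0,0,1.6,0,-1,0,0,2.4,0,-1,0,0,3.5,0,-1,0,0,5,0], newtons=60)

```text
clock: 20.02
position: [0.4447, 0.0852, 0.1727]
tcp_rot: [-0.062, -0.704, -0.062, 0.705]
force: [0.2, -0.4, -0.0]
opening: 0.0089
```

```bash
python3 - <<'E'
from h import *
s=st()
for n in ["wrist","side","top"]:
    cv2.imwrite(f"pics/{n}18.png",cv2.convertScaleAbs(robot.get_image(n)[:,:,::-1],alpha=1.5))
a=cv2.imread("pics/side18.png")[100:330,180:440]
cv2.imwrite("pics/s18c.png",cv2.resize(a,None,fx=2.6,fy=2.6,interpolation=cv2.INTER_CUBIC))
# tray
t=[(290,188),(350,180),(357,241),(300,249)]
for p in t: print(ray("top",*p,.02))
E
```

```text
20.02 [0.4447 0.0852 0.1727] J [ 10.9   9.7 -22.9  57.5  -0.  -89.2] yaw -169.93 F [ 0.24 -0.4  -0.01] M [ 0.03  0.02 -0.03] tau [ -0.   -33.63  23.53  -0.39  -0.    -0.  ] op 0.0089
[0.68457236 0.10064822 0.02      ]
[ 0.70166805 -0.01002217  0.02      ]
[ 0.58867924 -0.02494581  0.02      ]
[0.57171937 0.07942937 0.02      ]
```

View pics/s18c.png

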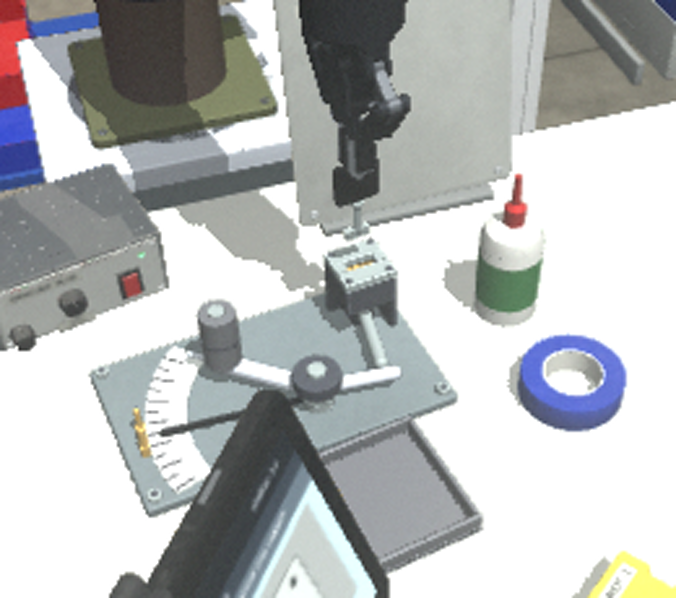

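View pics/top18.png

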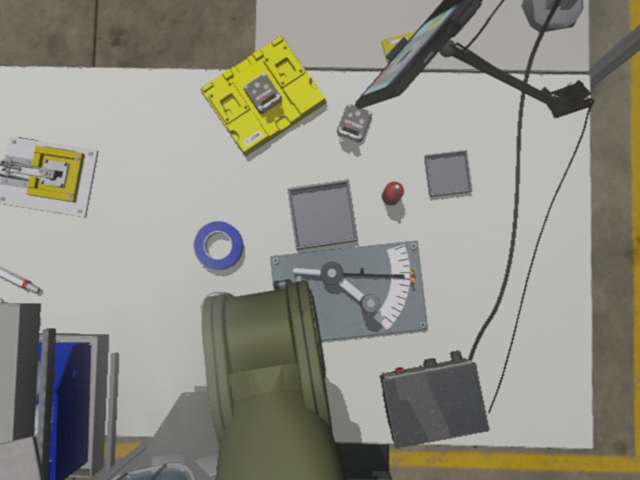

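Request:
play_rows(series=[-1,3,-1,1,0,-1,7,-2.4,1,-0.5,-1,11,-3.8,1,-1.5,-1,14.5,-5,0,-1.5,-1,15.8,-5.4,-1,-1.5])

```text
clock: 20.8
position: [0.6046, 0.0307, 0.1608]
tcp_rot: [-0.052, -0.705, -0.052, 0.705]
force: [-0.8, -0.5, -0.4]
opening: 0.0087
```

```bash
python3 - <<'E'
from h import *
s=st()
for n in ["wrist","side","top"]:
    cv2.imwrite(f"pics/{n}19.png",cv2.convertScaleAbs(robot.get_image(n)[:,:,::-1],alpha=1.5))
a=cv2.imread("pics/side19.png")[100:330,180:440]
cv2.imwrite("pics/s19c.png",cv2.resize(a,None,fx=2.6,fy=2.6,interpolation=cv2.INTER_CUBIC))
C=cam("wrist")
for z in (.02,):
  for p in [(.6846,.1006),(.7017,-.01),(.5887,-.0249),(.5717,.0794)]: print(proj("wrist",[*p,z],C))
st()
E
```

```text
20.8 [0.6046 0.0307 0.1608] J [  2.9  24.6  -3.1  62.4  -0.  -95.6] yaw -171.49 F [-0.8  -0.55 -0.4 ] M [0.03 0.05 0.03] tau [-1.900e-01 -5.036e+01  2.551e+01 -1.700e-01 -8.000e-02  2.000e-02] op 0.0087
[205.67789738 292.30981998]
[192.7588716  149.42200322]
[349.4720223  152.30752499]
[348.50652394 287.19132613]
20.95 [0.6016 0.0315 0.1605] J [  3.   24.4  -3.3  62.5   0.  -95.6] yaw -171.44 F [ 0.03 -0.18 -1.41] M [-0.02  0.08 -0.01] tau [-4.300e-01 -4.843e+01  2.543e+01 -3.100e-01 -4.000e-02 -1.000e-02] op 0.0086
```

View pics/wrist19.png

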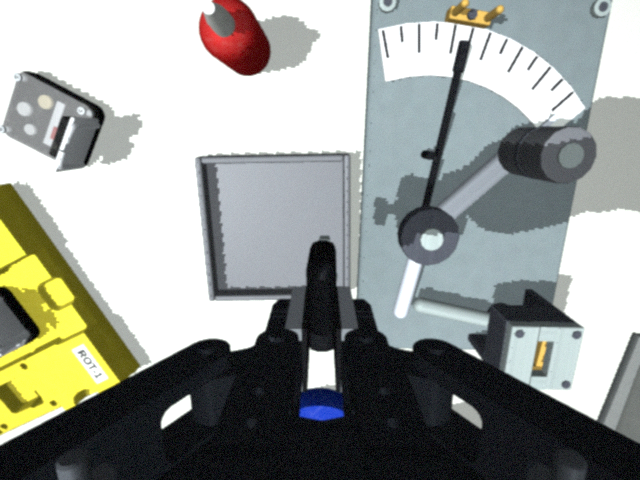

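View pics/top19.png

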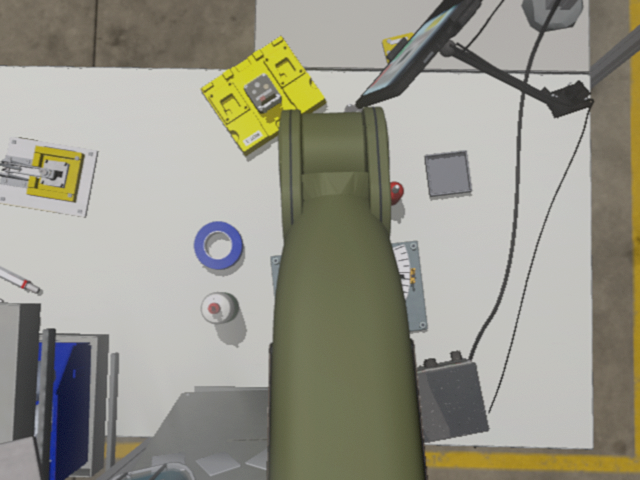

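View pics/s19c.png

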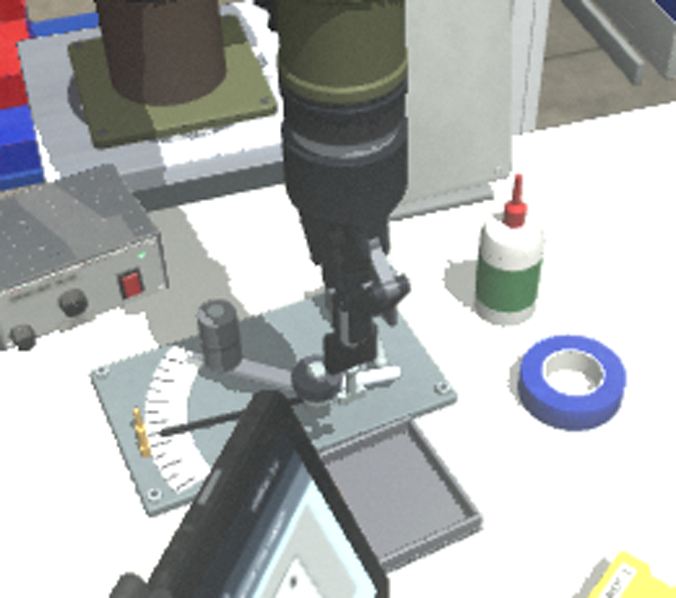

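Request:
play_rows(series=[-1,0,0,-2.5,0,-1,0,0,-5,0,-1,0,0,-7,0,-1,0,0,-8.5,0,-1,0,0,-8.5,0])

```text
clock: 21.58
position: [0.6014, 0.0318, 0.0764]
tcp_rot: [-0.053, -0.704, -0.053, 0.706]
force: [-0.5, 0.3, -0.1]
opening: 0.0089
```

```bash
python3 - <<'E'
from h import *
s=st()
for n in ["wrist","side"]:
    cv2.imwrite(f"pics/{n}20.png",cv2.convertScaleAbs(robot.get_image(n)[:,:,::-1],alpha=1.5))
a=cv2.imread("pics/side20.png")[100:330,180:440]
cv2.imwrite("pics/s20c.png",cv2.resize(a,None,fx=2.6,fy=2.6,interpolation=cv2.INTER_CUBIC))
E
```

```text
21.57 [0.6014 0.0318 0.0764] J [  3.   27.9 -11.   51.2   0.  -95.6] yaw -171.39 F [-0.53  0.32 -0.09] M [-0.02  0.01  0.04] tau [ 3.000e-02 -4.999e+01  2.258e+01 -1.800e-01  0.000e+00  0.000e+00] op 0.0089
```

View pics/wrist20.png

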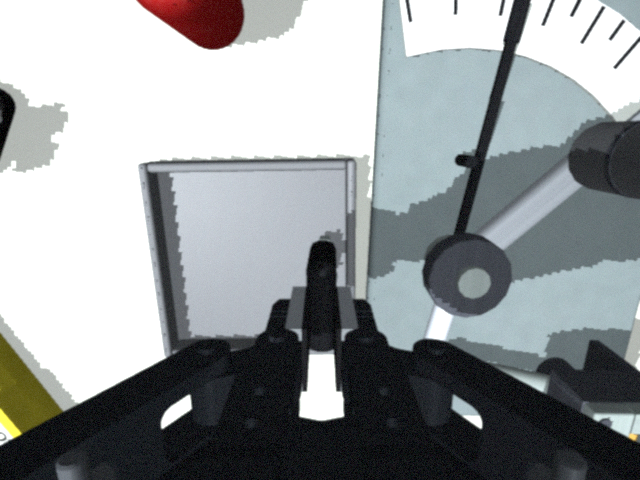

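View pics/s20c.png

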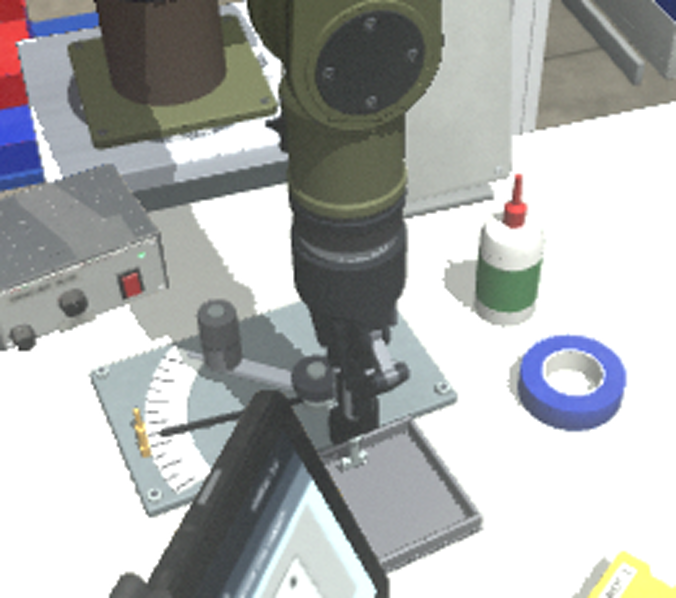

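Request:
play_rows(series=[-1,0,0,-0.25,0,-1,0,0,-0.45,0,-0.8,0,0,-0.45,0,-0.6,0,0,-0.45,0,-0.4,0,0,-0.45,0], newtons=20)

```text
clock: 22.3
position: [0.6034, 0.0314, 0.0728]
tcp_rot: [0.053, 0.705, 0.053, -0.705]
force: [0.5, 0.4, 0.2]
opening: 0.0255
```

```bash
python3 - <<'E'
from h import *
s=st()
for n in ["wrist","side"]:
    cv2.imwrite(f"pics/{n}21.png",cv2.convertScaleAbs(robot.get_image(n)[:,:,::-1],alpha=1.5))
a=cv2.imread("pics/side21.png")[200:300,270:380]
cv2.imwrite("pics/s21c.png",cv2.resize(a,None,fx=5,fy=5,interpolation=cv2.INTER_CUBIC))
E
```

```text
22.3 [0.6034 0.0314 0.0728] J [  3.   28.1 -11.2  50.6   0.  -95.6] yaw -171.43 F [0.54 0.4  0.21] M [-0.05 -0.03 -0.01] tau [  0.   -50.29  22.55   0.     0.     0.  ] op 0.0255
```

View pics/wrist21.png

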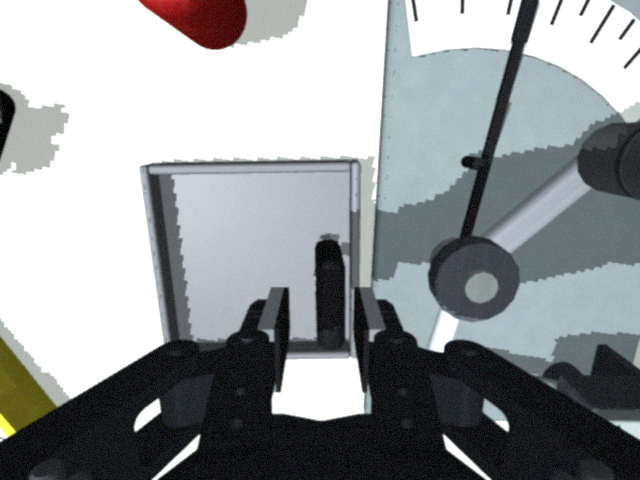

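View pics/s21c.png

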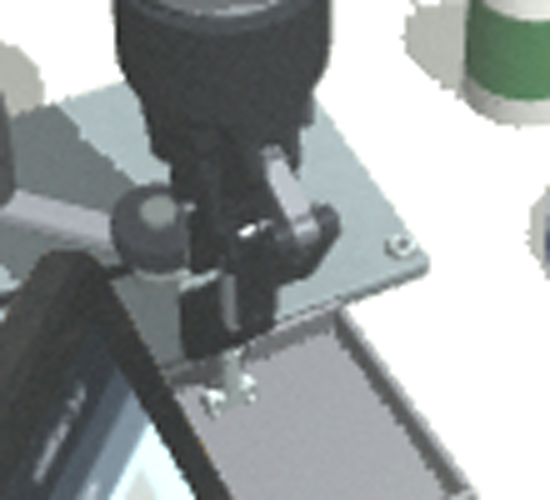

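Request:
play_rows(series=[-0.3,0.6,0.08,0,0,-0.2,1.2,0.16,0,0,-0.1,1.8,0.25,0,0,0,2.4,0.33,0,0,0,2.8,0.4,0.5,0])

```text
clock: 23.02
position: [0.6314, 0.0352, 0.0776]
tcp_rot: [-0.053, -0.705, -0.053, 0.705]
force: [0.6, -0.3, 0.6]
opening: 0.0424
```

```bash
python3 - <<'E'
from h import *
s=st()
for n in ["wrist","side"]:
    cv2.imwrite(f"pics/{n}22.png",cv2.convertScaleAbs(robot.get_image(n)[:,:,::-1],alpha=1.5))
a=cv2.imread("pics/side22.png")[200:300,270:380]
cv2.imwrite("pics/s22c.png",cv2.resize(a,None,fx=5,fy=5,interpolation=cv2.INTER_CUBIC))
E
```

```text
23.02 [0.6314 0.0352 0.0776] J [  3.2  30.4  -6.3  53.3   0.  -95.4] yaw -171.45 F [ 0.59 -0.34  0.55] M [ 0.04 -0.   -0.  ] tau [  2.73 -49.44  22.9   -0.26   0.    -0.  ] op 0.0424
```

View pics/wrist22.png

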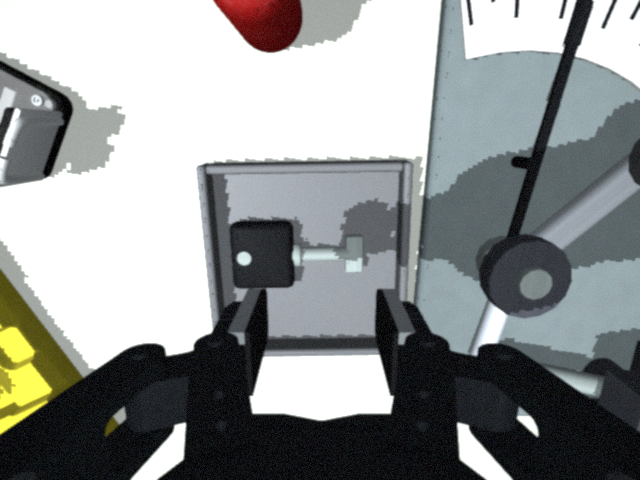

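View pics/s22c.png

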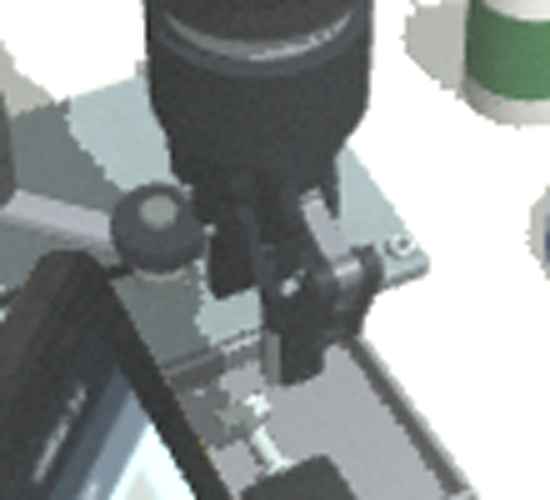

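Key lies flat inside the tray. Raise, back off and check everything.

Request:
play_rows(series=[0,0,0,3,0,0,0,0,7,0,0,0,0,12,0,0,0,0,17,0,0,-3,0,20,0])

```text
clock: 23.75
position: [0.6031, 0.0355, 0.2799]
tcp_rot: [0.053, 0.707, 0.053, -0.704]
force: [-0.5, 0.8, -0.1]
opening: 0.0424
```

Request:
play_rows(series=[0,-5,-5,2,0,0,-10,-10,2,0,0,-13,-15,2,0,0,-15,-20,2,0,0,-18,-25,2,0])

```text
clock: 24.38
position: [0.4208, -0.215, 0.2979]
tcp_rot: [0.053, 0.705, 0.053, -0.705]
force: [1.8, 0.2, 0.1]
opening: 0.043
```

Request:
play_rows(series=[0,-1,-6,0,0,0,-2,-12,0,0,0,-2,-12,0,0,0,-2,-12,0,0])

```text
clock: 24.88
position: [0.4014, -0.3331, 0.2974]
tcp_rot: [-0.052, -0.705, -0.053, 0.705]
force: [1.0, 0.1, 0.5]
opening: 0.0428
```

```bash
python3 - <<'E'
from h import *
s=st()
for n in ["top","side"]:
    cv2.imwrite(f"pics/{n}23.png",cv2.convertScaleAbs(robot.get_image(n)[:,:,::-1],alpha=1.5))
a=cv2.imread("pics/top23.png")[165:355,255:445]
cv2.imwrite("pics/t23c.png",cv2.resize(a,None,fx=3.1,fy=3.1,interpolation=cv2.INTER_CUBIC))
E
```

```text
24.88 [ 0.4014 -0.3331  0.2974] J [ -39.7   13.5    1.    77.5    0.  -138.3] yaw -171.45 F [0.95 0.07 0.46] M [ 0.02 -0.01  0.06] tau [ -1.03 -39.32  26.32  -0.09  -0.06  -0.  ] op 0.0428
```

View pics/t23c.png

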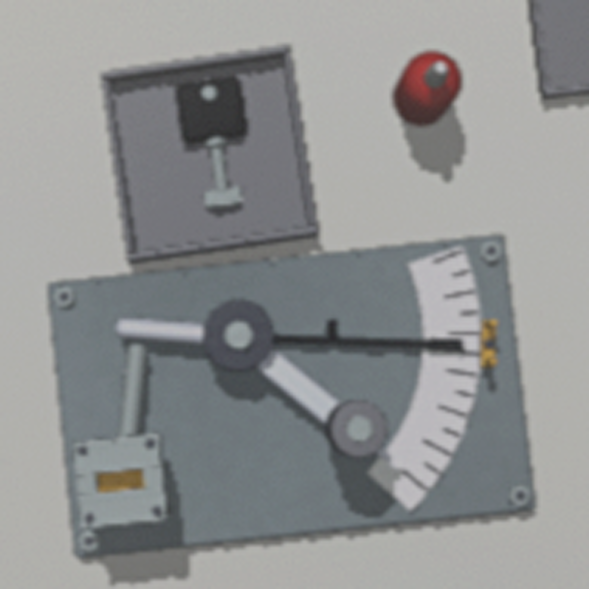

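View pics/side23.png

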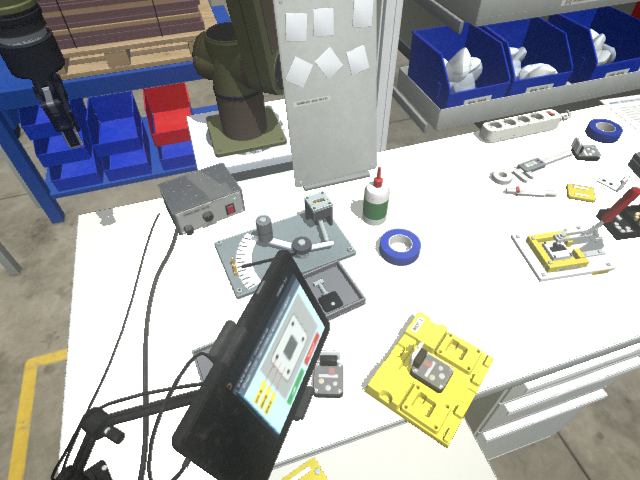

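```bash
python3 - <<'E'
from h import *
f=lambda u,v:((u+.5)/3.1-.5+255,(v+.5)/3.1-.5+165)
n=ang(ray("top",*f(462,346),.019)); p=[ang(ray("top",*f(*q),.044)) for q in [(489,327),(489,358)]]
print("needle",n,"prongs",p,"arm",ang(ray("top",*f(358,427),.09)))
print(robot.sign_off())
E
```

```text
needle (np.float64(0.6380151456942826), np.float64(0.13188113824266107)) prongs [(np.float64(0.7117646304809824), np.float64(0.1441390706276112)), (np.float64(0.5878000748884962), np.float64(0.1445370795897866))] arm (np.float64(-0.004753785333722539), np.float64(0.08364733958865793))
the job is handed in; nothing more can be done
None
```

The job is done and handed in after about 25 s of robot time; the hand-in reports no verdict.

- **Key turned:** I turned it about 81° clockwise, and the bolt bar swung clear of the arm. I read no clear rise in torque at the end, so I judged the stop from the angle turned.
- **Arm and needle:** I gripped the roller and carried the arm along its arc to about 0.65 rad. There the needle stood midway between the prongs in the wrist image. I held it for about a second and brought the arm back to rest at about 0.4–0.5 rad/s, still gripped.
- **Key put away:** I turned the key back, drew it out, stood it in the large grey tray and tipped it over.

Last checks, from the top and side images:

| Item | Reading |
|---|---|
| Drag needle | 0.638 rad |
| Middle of the index | 0.650 rad, about 2 mm from the needle at the scale's edge |
| Arm | 0.00 rad, at rest |
| Bolt bar | looks as it did at the start (locked); lock angle not measured |
| Key | flat in the tray, bow about 27 mm from the tray's centre |
| Bottles, tape roll, index | look unmoved by eye |
| Gripper | clear of everything |

The two prongs measured about 18 mm apart in the top view against the stated 22 mm. That comes from coarse pixels, and their middle agreed with the wrist views.

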